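File away tested coupons and test bars

ROBOT

A 6-joint arm with a two-finger parallel gripper is mounted at the origin on the work surface. World frame = base frame: x ahead of the robot, y to its left, z up, the work surface at z = 0. Lengths are in m, angles in rad, forces in N, time in s.
With the tool pointing down it reaches from about 0.25 to 0.775 m from the base axis. Payload 4 kg.
Tool frame: the origin (TCP) lies midway between the tips of the shut fingers; the grasp point (between the pads) lies 19 mm behind it; z points along the fingers, y is the line along which they close (so a half turn about z gives the same grasp; the last joint's range is limited). The gripper opens to 94 mm and grips with 3 to 60 N. Pads are 16 mm wide; open, the fingers measure 119 mm over their backs; the gripper's body (75 mm by 177 mm) begins 78 mm behind the grasp point.
Start: joints at [-1.249, 0.087, 1.371, -0, 1.684, -0.103], TCP at [0.227, -0.501, 0.206] pointing down, gripper open.
Joint ranges: [-3.1, 3.1], [-0.76, 2.03], [0.27, 2.55], [-1.08, 4.22], [0.17, 2.65], [-2.57, 2.57]. Speed limits (rad/s): [2.79, 2.79, 3.14, 3.14, 3.14, 3.14].

INTERFACE

Orientations are given as a rotation vector (axis times angle).
In Python, from workcell import * gives the robot as it stands.
- The arm moves only by the tool carry_out, never from a script. Its argument "moves" is a list of rows, each an object of numbers: "x", "y", "z": the shift along the world's x, y, z in m; "roll": the turn about the world's z in rad. A call has 1 to 12 rows; each row is the pose to reach, as a shift and turn from the pose commanded when the call began; what a row does not reach only later rows make up. A row lasts 1/8 s, in which the tool goes at most 62.5 mm and 10.7 degrees, less where a joint would pass 70% of its speed; a pose out of reach is approached as far as the arm can. A call with a gripper value outside its range is refused whole. "hand" is the opening, from 0 (shut) to 1 (fully open), set as the call begins (left out, the last holds). The fingers move at their own pace and stop on an object; "grip_force" is the grip in N (left out, the last holds). Time passes only in rows, so rows that repeat a pose let the fingers close. It gives the time, the measured TCP pose, the force, the opening and the grip force at its end, in the units of the state.
- observe(): the state, without advancing time (a new reading comes with each control period).
- capture(name): name is "scene" or "top" or "wrist"; returns the picture (400x640x3 uint8, blue, green, red); there is no depth.
- camera_info(name): a dict with "K" (3x3 intrinsics, pixels), "world_from_camera" (4x4, takes a point from camera to world coordinates); the wrist camera has in their place "hand_eye" (4x4, takes a point from camera to tool coordinates, whose origin is the TCP and whose axes are the flange's). Camera axes: x right, y up, looking along -z (the intrinsics and any distortion apply to the point x, -y, -z); pixel columns grow to the right and rows downward; lengths in m; the calibration is good to about 2 mm. A picture is of the moment at which its call begins: read the wrist's pose just before it. camera_info takes no time and is no camera call.
- finish_job(): hands the job in; it is judged then, once.
The state is a dict: "time": time; "qpos": joint angles; "joint_velocities": joint speeds; "joint_efforts": joint torques, N m; "tcp_pos": TCP position; "orientation": TCP orientation; "ft_force": force on the tool from outside, world axes, zero at the start; "ft_torque": the same for the moment, N m; "finger_gap": finger opening in m; "finger_force": force on a finger pad.
Only numpy, scipy, OpenCV 4.12 (cv2) and the standard library are available. Lean on these libraries where they do the work, as an engineer would, in place of code of your own. Each camera call takes 0.05 s, during which the arm holds its last target. There are 200 camera calls.

TASK

Testing is over, so file the specimens away. First pick up each round test bar from the bench and press it down into a free spring clip of the blue holder until the fingers snap around it and it sits right down on its supports, one bar to a clip; then slide each flat coupon along its lane until it hangs over the near edge of the stage, lift it clear there and lay it flat inside the white tray (they may lie on one another), never letting one fall on the bench. There may be one or two bars and three or four coupons; leave everything else on the bench where it is.

Things in the scene. Friction and masses are not known exactly. Their poses are not given: they have to be found in the camera images.
- stage: fixed dark slab 175 (its x) x 250 (its y) mm, flat top 60 mm above the bench, near edge (robot side) at x = -87.5 mm. Ribs 6 wide, 8 mm high run along all of x at y = -120, -60, 0, 60, 120 mm, leaving 54 mm lanes at y = -90, -30, 30, 90 mm, open at both ends. No room for a finger beside a coupon in its lane; a shut fingertip fits behind its far end. Origin: centre of the underside, z up
- coupon_a: loose flat steel test coupon, 120 long (its x) x 44 wide (its y) x 4 mm thick, about 0.15 kg; starts in one lane of the stage, its near end 5 to 25 mm inside the near edge. Origin at the centre of its underside, z up
- coupon_b: loose flat brass test coupon, 120 long (its x) x 44 wide (its y) x 4 mm thick, about 0.15 kg; starts in one lane of the stage, its near end 5 to 25 mm inside the near edge. Origin at the centre of its underside, z up
- coupon_c: loose flat copper test coupon, 120 long (its x) x 44 wide (its y) x 4 mm thick, about 0.15 kg; starts in one lane of the stage, its near end 5 to 25 mm inside the near edge. Origin at the centre of its underside, z up
- coupon_d: loose flat aluminium test coupon, 120 long (its x) x 44 wide (its y) x 4 mm thick, about 0.15 kg; starts in one lane of the stage, its near end 5 to 25 mm inside the near edge. Origin at the centre of its underside, z up
- tray: fixed white open tray, 180 (its x) x 130 (its y) x 28 mm high outside, walls and floor 4 mm thick. Origin at the centre of its underside on the bench
- holder: fixed blue base 110 (its x) x 160 (its y) x 12 mm with two spring clips; a bar lies in one along the holder's x. Per clip, posts at x = -29 and 29 mm carry the shank on flat tops 42 mm above the bench, each flanked by a pair of steel spring fingers; posts and fingers fill 20 to 38 mm either side of the middle, between is free for the gripper. Origin: centre of the underside, z up
- slot0 (a point): mid-axis point of a bar fully seated in the clip at the holder's y = -37.5 mm; 50 mm above the bench. The spring fingers' bulges are 9 mm above it, 8.4 mm apart, with flared lips up to 75 mm above the bench; they yield sideways and take about 10 to 20 N downwards to snap. A bar not snapped in lies about 17 mm too high
- slot1 (a point): the same for the clip at the holder's y = +37.5 mm
- bar_a: loose round steel test bar lying on the bench, 130 mm long along its x: round shank 16 mm thick from x = -47 to 47 mm, then a red square end 20 x 20 x 18 mm at each end, so it does not roll; about 0.16 kg. Origin on its axis at mid-length, 10 mm above the bench as it lies. Any roll about its axis is fine in the clip
- bar_b: loose round steel test bar lying on the bench, 130 mm long along its x: round shank 16 mm thick from x = -47 to 47 mm, then a red square end 20 x 20 x 18 mm at each end, so it does not roll; about 0.16 kg. Origin on its axis at mid-length, 10 mm above the bench as it lies. Any roll about its axis is fine in the clip
- cup: small grey plastic sample cup, 60 mm across, 60 mm high; bystander, not to be moved
- block: round steel hardness reference block, 64 mm across, 16 mm high; bystander, not to be moved
- mouse: black computer mouse 100 x 60 x 22 mm; bystander, not to be moved
- driver: screwdriver lying on the bench; bystander, not to be moved
- flask: white plastic bottle with blue cap, 56 mm across, 110 mm high; bystander, not to be moved
- drum: orange plastic specimen drum, 48 mm across, 50 mm high; bystander, not to be moved
Things that resemble listed ones, but are neither listed nor needed, are in the scene too. Leave any purple look-alike of the bar_a alone. Leave any purple look-alike of the coupon_a alone.

How it is judged:
By the outcome, as a careful person would: the job done as asked, in the order asked, and still so for the second after the job is handed in, with the robot touching nothing.
Of coupon_a, coupon_b, coupon_c, coupon_d only 3 to 4 are there at a start; the rules pass over those that are not, and their reading is None.
Of bar_a, bar_b only 1 to 2 are there at a start; the rules pass over those that are not, and their reading is None.
At some moment in a run one of bar_a, bar_b may be knocked a few centimetres aside while the robot is not near it.
It also fails if it takes over 210 s, if anything falls off the work surface, if the arm or the gripper's body presses on something with over 40 N, if the wrist force passes 120 N, or if a joint passes its speed limit or range.

## Working session

There is one attempt and no reset: what is moved stays moved. The work goes in short steps, Python scripts to look and compute and a tool call to move; the robot and the scene stay as the last step left them, time stands still between calls to the robot, and variables do not carry over. Pictures are saved under pics/ and viewed, at most 14 in all, crops included, and the job is handed in when it is done.

Besides the shell and the picture viewer there is one more tool, called after ">>>" by a JSON object that holds its "op" and its "data", one argument or row to a line. carry_out: Moves the arm, as the interface text tells. Its arguments: {"type":"object","properties":{"moves":{"type":"array","items":{"type":"object","properties":{"x":{"type":"number"},"y":{"type":"number"},"z":{"type":"number"},"roll":{"type":"number"}}}},"hand":{"type":"number"},"grip_force":{"type":"number"}},"required":["moves"]}

```bash
mkdir -p pics && ls && python3 - <<'E'
from workcell import *
import cv2,numpy as np
for n in("top","scene"):
    cv2.imwrite(f"pics/{n}0.png",capture(n)); i=camera_info(n); print(n,{k:np.round(v,4).tolist() if not isinstance(v,str) else v for k,v in i.items()})
i=camera_info("wrist");print({k:np.round(v,4).tolist() for k,v in i.items()})
s=observe();print(s)
E
```

```text
pics
top {'K': [[380.4782, 0.0, 313.5724], [0.0, 380.4782, 197.9543], [0.0, 0.0, 1.0]], 'world_from_camera': [[0.0179, 0.996, -0.0871, 0.4054], [-0.9997, 0.0191, 0.0137, 0.0243], [0.0153, 0.0869, 0.9961, 1.3962], [0.0, 0.0, 0.0, 1.0]]}
scene {'K': [[413.4394, 0.0, 316.0977], [0.0, 413.4394, 197.0562], [0.0, 0.0, 1.0]], 'world_from_camera': [[-0.2271, -0.7126, 0.6638, 1.2942], [0.9739, -0.1657, 0.1553, 0.2005], [-0.0007, 0.6817, 0.7316, 0.9289], [0.0, 0.0, 0.0, 1.0]]}
{'K': [[310.5255, 0.0, 317.4573], [0.0, 310.5255, 200.6231], [0.0, 0.0, 1.0]], 'hand_eye': [[0.0001, 0.9615, 0.275, 0.0805], [1.0, -0.0003, 0.0006, -0.0], [0.0007, 0.275, -0.9615, -0.1803], [0.0, 0.0, 0.0, 1.0]]}
{'time': 0.1, 'qpos': array([-1.24910051e+00,  8.78770006e-02,  1.37206579e+00, -2.28875043e-05,
        1.68359523e+00, -1.03133239e-01]), 'joint_velocities': array([-0.00038234,  0.00047893, -0.000912  , -0.00036985, -0.00104331,
        0.00142431]), 'joint_efforts': array([ 1.69767318e-03, -3.41253948e+01, -3.03299832e+01,  7.20144762e-02,
        3.04495264e-02, -8.41799420e-05]), 'tcp_pos': array([ 0.22650941, -0.50066316,  0.20444239]), 'orientation': array([-3.06909746e+00, -6.61901910e-01,  3.68562349e-04]), 'ft_force': array([-0.13742396,  0.35369215,  0.44102132]), 'ft_torque': array([ 0.01618541, -0.0422255 ,  0.00422596]), 'finger_force': 0.0, 'finger_gap': 0.09416235813249267}
```

View pics/top0.png

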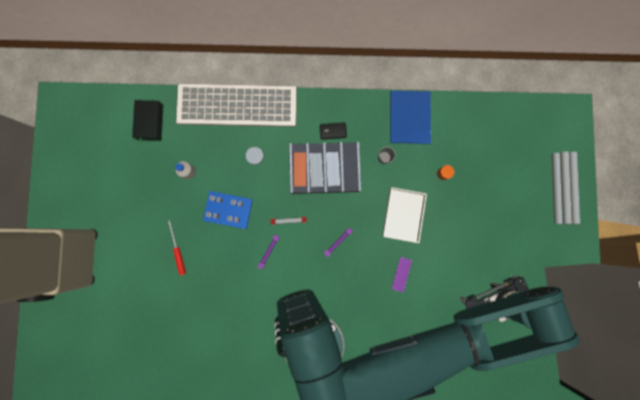

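View pics/scene0.png

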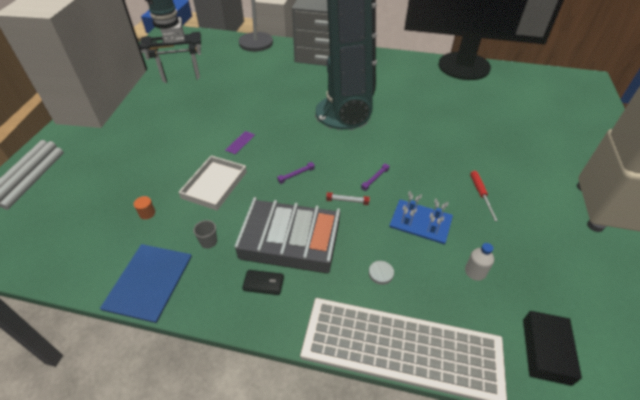

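The top picture shows one red-ended bar at about (289,220), with purple bar look-alikes at (269,252) and (338,242). The purple coupon at (402,274) is also a decoy. The stage is at (325,167) with three coupons, at (300,169), (316,169) and (333,168). The holder is at (228,210) and the tray at (405,215). I'll confirm these in an enlarged crop.

```bash
cat > h.py <<'E'
from workcell import *
import cv2,numpy as np
from scipy.spatial.transform import Rotation as R
def cam(n,s=None):
    i=camera_info(n)
    if n!="wrist": return i["K"],np.array(i["world_from_camera"])
    s=s or observe(); T=np.eye(4); T[:3,:3]=R.from_rotvec(s["orientation"]).as_matrix(); T[:3,3]=s["tcp_pos"]
    return i["K"],T@np.array(i["hand_eye"])
def ray(c,uv,z):
    K,T=c; uv=np.atleast_2d(uv).astype(float)
    d=np.c_[(uv[:,0]-K[0][2])/K[0][0],-(uv[:,1]-K[1][2])/K[1][1],-np.ones(len(uv))]@T[:3,:3].T
    return T[:3,3]+d*((z-T[2,3])/d[:,2])[:,None]
def proj(c,P):
    K,T=c; q=(np.atleast_2d(P)-T[:3,3])@T[:3,:3]
    return np.c_[K[0][2]-K[0][0]*q[:,0]/q[:,2],K[1][2]+K[1][1]*q[:,1]/q[:,2]]
def rect(c,mask,z,minA=30):
    "rotated boxes of mask blobs, in world coordinates at height z: centre, sizes, angle of long side"
    out=[]
    for k in cv2.findContours(mask.astype(np.uint8),cv2.RETR_EXTERNAL,cv2.CHAIN_APPROX_NONE)[0]:
        if cv2.contourArea(k)<minA: continue
        P=ray(c,k[:,0],z)[:,:2].astype(np.float32); (x,y),(w,h),a=cv2.minAreaRect(P)
        if w<h: a+=90
        out.append((round(x,4),round(y,4),round(max(w,h),4),round(min(w,h),4),round((a+90)%180-90,1),tuple(k[:,0].mean(0).round())))
    return out
E
python3 - <<'E'
from h import *
im=cv2.imread("pics/top0.png"); c=cam("top")
hsv=cv2.cvtColor(im,cv2.COLOR_BGR2HSV); H,S,V=cv2.split(hsv)
print("red",rect(c,((H<6)|(H>174))&(S>150)&(V>80),.01,3))
print("blue",rect(c,(abs(H.astype(int)-110)<12)&(S>120),.012))
print("white",rect(c,(S<50)&(V>160),.028,200))
print("purple",rect(c,(abs(H.astype(int)-145)<12)&(S>80),.01,20))
print("stage?",ray(c,[[290,142],[359,141],[361,193],[290,194]],.066))
x0,y0=190,120
cv2.imwrite("pics/c0.png",cv2.resize(im[y0:y0+150,x0:x0+250],None,fx=3.2,fy=3.2,interpolation=cv2.INTER_CUBIC))
E
```

```text
red [(0.292, 0.4843, 0.0964, 0.0223, 16.8, (np.float64(179.0), np.float64(261.0))), (0.438, 0.153, 0.0109, 0.0109, 1.6, (np.float64(272.0), np.float64(221.0))), (0.4473, 0.0387, 0.0109, 0.0073, 1.1, (np.float64(304.0), np.float64(219.0)))]
blue [(0.4783, 0.3176, 0.1617, 0.1115, 79.9, (np.float64(227.0), np.float64(210.0))), (0.8385, -0.3518, 0.1996, 0.147, 0.0, (np.float64(410.0), np.float64(117.0)))]
white [(0.4704, -0.3251, 0.1831, 0.1322, -9.2, (np.float64(410.0), np.float64(216.0))), (0.6424, -0.0571, 0.1655, 0.0527, 3.1, (np.float64(329.0), np.float64(169.0))), (0.6475, 0.0055, 0.1536, 0.0513, 4.3, (np.float64(314.0), np.float64(165.0))), (0.8689, 0.2962, 0.435, 0.156, -89.9, (np.float64(236.0), np.float64(104.0)))]
purple [(0.2571, -0.3166, 0.116, 0.0419, -15.5, (np.float64(401.0), np.float64(274.0))), (0.3298, 0.166, 0.1277, 0.0179, -26.8, (np.float64(268.0), np.float64(251.0))), (0.3692, -0.0853, 0.1282, 0.0179, -44.4, (np.float64(338.0), np.float64(242.0)))]
stage? [[ 0.71959839  0.09338456  0.066     ]
 [ 0.72850478 -0.15210237  0.066     ]
 [ 0.54245315 -0.16055187  0.066     ]
 [ 0.53407655  0.08906717  0.066     ]]
```

View pics/c0.png

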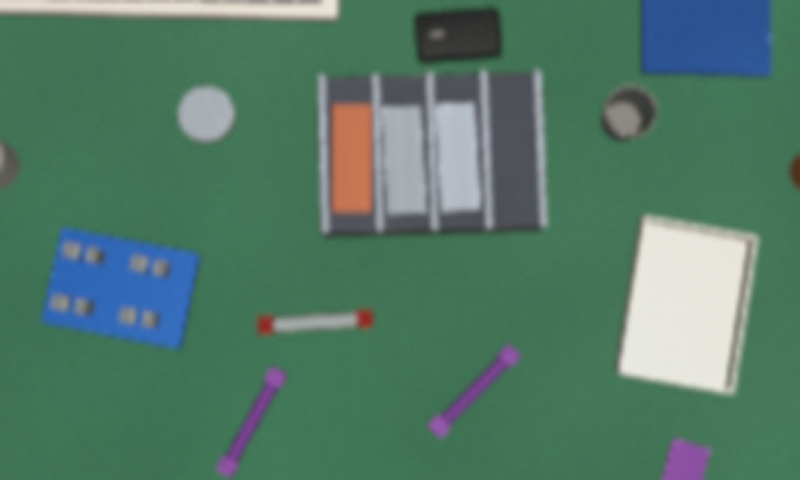

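Only one bar, `bar_a`, fits the description: it has a steel shank and red ends at crop (265,325) and (365,319). The bars at crop (250,420) and (475,390) are all purple, so they stay. Three coupons lie in the stage lanes, and both clips look empty. I'll move above the bar.

>>> {"op": "carry_out", "data": {
  "moves": [
    {"x": 0.216,"y": 0.597,"z": 0.0,"roll": 1.227},
    {"x": 0.216,"y": 0.597,"z": 0.0,"roll": 1.227},
    {"x": 0.216,"y": 0.597,"z": 0.0,"roll": 1.227},
    {"x": 0.216,"y": 0.597,"z": 0.0,"roll": 1.227},
    {"x": 0.216,"y": 0.597,"z": 0.0,"roll": 1.227},
    {"x": 0.216,"y": 0.597,"z": 0.0,"roll": 1.227},
    {"x": 0.216,"y": 0.597,"z": 0.0,"roll": 1.227},
    {"x": 0.216,"y": 0.597,"z": 0.0,"roll": 1.227},
    {"x": 0.216,"y": 0.597,"z": 0.0,"roll": 1.227},
    {"x": 0.216,"y": 0.597,"z": 0.0,"roll": 1.227},
    {"x": 0.216,"y": 0.597,"z": 0.0,"roll": 1.227},
    {"x": 0.216,"y": 0.597,"z": 0.0,"roll": 1.227}
  ],
  "hand": 1,
  "grip_force": 40
}}

```text
time: 1.6
tcp_pos: [0.4423, 0.0959, 0.2049]
orientation: [-2.128, -2.311, 0.002]
ft_force: [0.1, -0.5, -0.3]
finger_gap: 0.0942
finger_force: 0.0
```

```bash
python3 - <<'E'
from h import *
s=observe();im=capture("wrist");c=cam("wrist",s); t=capture("top"); ct=cam("top")
print(s["tcp_pos"],s["orientation"],s["qpos"],s["time"],s["ft_force"])
cv2.imwrite("pics/w1.png",im); cv2.imwrite("pics/t1.png",t)
for n,i,cc in(("w",im,c),("t",t,ct)):
    H,S,V=cv2.split(cv2.cvtColor(i,cv2.COLOR_BGR2HSV))
    print(n,"red",rect(cc,((H<8)|(H>172))&(S>120)&(V>60),.015,3))
    print(n,"blue",rect(cc,(abs(H.astype(int)-110)<12)&(S>120),.012,200))
E
```

```text
[0.44231507 0.09592653 0.20490286] [-2.12763572 -2.3107255   0.00247833] [ 8.87065998e-02 -1.30623278e-01  1.58553998e+00 -6.76213142e-04
  1.68819812e+00  6.17133187e-03] 1.6 [ 0.14689959 -0.5008642  -0.32603567]
w red [(0.4487, 0.0413, 0.0178, 0.0161, 4.8, (np.float64(319.0), np.float64(223.0))), (0.4392, 0.1542, 0.0188, 0.0171, 4.7, (np.float64(319.0), np.float64(132.0)))]
w blue [(0.4708, 0.2737, 0.1096, 0.0672, -9.8, (np.float64(359.0), np.float64(25.0)))]
t red [(0.292, 0.483, 0.0975, 0.0231, 16.7, (np.float64(179.0), np.float64(261.0)))]
t blue [(0.4781, 0.3166, 0.1634, 0.1118, 80.1, (np.float64(227.0), np.float64(210.0))), (0.8383, -0.3517, 0.1994, 0.147, 0.0, (np.float64(410.0), np.float64(117.0)))]
```

View pics/w1.png

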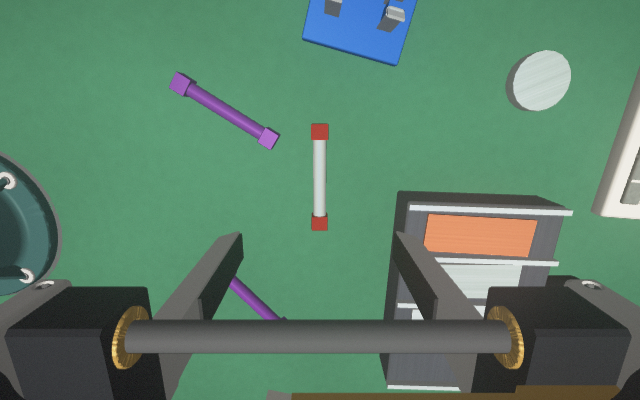

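The wrist view shows `bar_a` centred at (319,177) and aligned with the tool. The purple bars at (225,110) and (255,300) are clear of the fingers. I'll descend and grip.

>>> {"op": "carry_out", "data": {
  "moves": [
    {"x": 0.0015,"y": 0.001,"z": -0.06},
    {"x": 0.0015,"y": 0.001,"z": -0.12},
    {"x": 0.0015,"y": 0.001,"z": -0.17},
    {"x": 0.0015,"y": 0.001,"z": -0.19},
    {"x": 0.0015,"y": 0.001,"z": -0.2},
    {"x": 0.0015,"y": 0.001,"z": -0.2015},
    {"x": 0.0015,"y": 0.001,"z": -0.2015}
  ],
  "hand": 0.6
}}

```text
invalid input at $.moves[0]: expected keys x, y, z, roll
```

>>> {"op": "carry_out", "data": {
  "moves": [
    {"z": 0.0},
    {"z": 0.0},
    {"z": 0.0},
    {"z": 0.0},
    {"z": 0.0},
    {"z": 0.0},
    {"z": 0.0},
    {"z": 0.0}
  ],
  "hand": 0,
  "grip_force": 60
}}

```text
invalid input at $.moves[0]: expected keys x, y, z, roll
```

>>> {"op": "carry_out", "data": {
  "moves": [
    {"x": 0.0015,"y": 0.001,"z": -0.06,"roll": 0},
    {"x": 0.0015,"y": 0.001,"z": -0.12,"roll": 0},
    {"x": 0.0015,"y": 0.001,"z": -0.17,"roll": 0},
    {"x": 0.0015,"y": 0.001,"z": -0.19,"roll": 0},
    {"x": 0.0015,"y": 0.001,"z": -0.2,"roll": 0},
    {"x": 0.0015,"y": 0.001,"z": -0.2015,"roll": 0},
    {"x": 0.0015,"y": 0.001,"z": -0.2015,"roll": 0}
  ],
  "hand": 0.6
}}

```text
time: 2.58
tcp_pos: [0.4453, 0.0965, 0.0053]
orientation: [2.129, 2.307, 0.003]
ft_force: [0.8, 0.3, 1.0]
finger_gap: 0.0564
finger_force: 0.0
```

>>> {"op": "carry_out", "data": {
  "moves": [
    {"x": 0,"y": 0,"z": 0,"roll": 0},
    {"x": 0,"y": 0,"z": 0,"roll": 0},
    {"x": 0,"y": 0,"z": 0,"roll": 0},
    {"x": 0,"y": 0,"z": 0,"roll": 0},
    {"x": 0,"y": 0,"z": 0,"roll": 0},
    {"x": 0,"y": 0,"z": 0,"roll": 0},
    {"x": 0,"y": 0,"z": 0,"roll": 0},
    {"x": 0,"y": 0,"z": 0,"roll": 0}
  ],
  "hand": 0,
  "grip_force": 60
}}

```text
time: 3.58
tcp_pos: [0.4442, 0.0969, 0.004]
orientation: [-2.13, -2.31, -0.0]
ft_force: [-0.4, -0.0, 0.7]
finger_gap: 0.0144
finger_force: 60.0
```

>>> {"op": "carry_out", "data": {
  "moves": [
    {"x": 0,"y": 0,"z": 0.05,"roll": 0},
    {"x": 0,"y": 0,"z": 0.11,"roll": 0},
    {"x": 0,"y": 0,"z": 0.16,"roll": 0.1},
    {"x": 0.028,"y": 0.184,"z": 0.16,"roll": 1.311},
    {"x": 0.028,"y": 0.184,"z": 0.16,"roll": 1.311},
    {"x": 0.028,"y": 0.184,"z": 0.16,"roll": 1.311},
    {"x": 0.028,"y": 0.184,"z": 0.16,"roll": 1.311},
    {"x": 0.028,"y": 0.184,"z": 0.16,"roll": 1.311},
    {"x": 0.028,"y": 0.184,"z": 0.16,"roll": 1.311},
    {"x": 0.028,"y": 0.184,"z": 0.16,"roll": 1.311},
    {"x": 0.028,"y": 0.184,"z": 0.16,"roll": 1.311},
    {"x": 0.028,"y": 0.184,"z": 0.16,"roll": 1.311}
  ]
}}

```text
time: 5.08
tcp_pos: [0.472, 0.2807, 0.1636]
orientation: [-0.283, -3.128, 0.001]
ft_force: [-0.4, -0.8, -1.3]
finger_gap: 0.0146
finger_force: 60.0
```

```bash
cat > look.py <<'E'
from h import *
import sys
s=observe();im=capture("wrist");c=cam("wrist",s)
print(np.round(s["tcp_pos"],4),np.round(s["orientation"],4),np.round(s["qpos"],2),s["time"],np.round(s["ft_force"],1),s["finger_gap"])
cv2.imwrite(f"pics/{sys.argv[1]}.png",im); np.savez(f"pics/{sys.argv[1]}.npz",K=c[0],T=c[1])
E
python3 look.py w2
```

```text
[0.472  0.2807 0.1636] [-2.8250e-01 -3.1283e+00  5.0000e-04] [ 0.43  0.1   1.44  0.    1.6  -0.96] 5.075 [-0.4 -0.8 -1.3] 0.014596397730507155
```

View pics/w2.png

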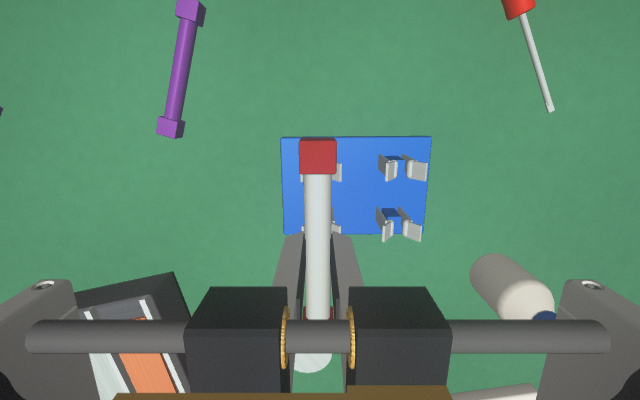

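The bar is held, with its red end at (318,155). The holder's corners are at about (281,136), (431,136), (427,234) and (284,233). Its right-hand clip is empty, and the bar hangs over the left one.

```bash
python3 - <<'E'
from h import *
z=np.load("pics/w2.npz");c=(z["K"],z["T"]);im=cv2.imread("pics/w2.png")
H,S,V=cv2.split(cv2.cvtColor(im,cv2.COLOR_BGR2HSV))
m=(abs(H.astype(int)-110)<12)&(S>120)&(np.arange(400)[:,None]<260)
k=max(cv2.findContours(m.astype(np.uint8),0,1)[0],key=cv2.contourArea)
P=ray(c,cv2.convexHull(np.vstack([q for q in cv2.findContours(m.astype(np.uint8),0,1)[0] if cv2.contourArea(q)>20]))[:,0],.012)[:,:2].astype(np.float32)
r=cv2.minAreaRect(P);print(r)
cx,cy=r[0];a=np.radians(-9.9)
for an in(-9.5,-9.9,-10.2):
    a=np.radians(an)
    print(an,[ (round(cx-np.sin(a)*y,4),round(cy+np.cos(a)*y,4)) for y in(-.0375,.0375)])
print(rect(c,((H<8)|(H>172))&(S>120)&(V>60),.18,30))
print(rect(c,((H<8)|(H>172))&(S>120)&(V>60)&(V>60),.17,30))
E
```

```text
((0.4784512519836426, 0.32094916701316833), (0.15947486460208893, 0.10941983759403229), 80.23641967773438)
-9.5 [(np.float64(0.4723), np.float64(0.284)), (np.float64(0.4846), np.float64(0.3579))]
-9.9 [(np.float64(0.472), np.float64(0.284)), (np.float64(0.4849), np.float64(0.3579))]
-10.2 [(np.float64(0.4718), np.float64(0.284)), (np.float64(0.4851), np.float64(0.3579))]
[(0.4157, 0.2912, 0.0195, 0.0174, 79.7, (np.float64(317.0), np.float64(157.0))), (0.3648, 0.395, 0.0158, 0.0078, 79.7, (np.float64(517.0), np.float64(6.0)))]
[(0.4171, 0.291, 0.0207, 0.0185, 79.7, (np.float64(317.0), np.float64(157.0))), (0.3631, 0.4011, 0.0167, 0.0083, 79.7, (np.float64(517.0), np.float64(6.0)))]
```

```bash
python3 - <<'E'
from h import *
z=np.load("pics/w2.npz");c=(z["K"],z["T"]);im=cv2.imread("pics/w2.png")
a=np.radians(-9.8);ux=np.array([np.cos(a),np.sin(a),0]);uy=np.array([-np.sin(a),np.cos(a),0])
for cy in(.317,.319,.321):
    for hx in(-.038,-.020,.020,.038):
        print(cy,hx,proj(c,[np.array([.4785,cy,zz])+ux*hx+uy*.0375 for zz in(.042,.059,.075)]).round(1).tolist())
x0,y0=270,125
cv2.imwrite("pics/w2c.png",cv2.resize(im[y0:y0+125,x0:x0+180],None,fx=4.4,fy=4.4,interpolation=cv2.INTER_CUBIC))
E
```

```text
0.317 -0.038 [[393.3, 156.4], [397.6, 159.0], [402.2, 161.7]]
0.317 -0.02 [[392.2, 174.7], [396.4, 178.2], [400.9, 181.9]]
0.317 0.02 [[390.0, 213.2], [393.9, 218.7], [398.1, 224.4]]
0.317 0.038 [[389.0, 229.7], [392.9, 235.9], [396.9, 242.5]]
0.319 -0.038 [[395.3, 156.1], [399.8, 158.6], [404.5, 161.3]]
0.319 -0.02 [[394.2, 174.3], [398.6, 177.8], [403.1, 181.5]]
0.319 0.02 [[391.9, 212.9], [396.0, 218.3], [400.2, 224.1]]
0.319 0.038 [[391.0, 229.3], [394.9, 235.6], [399.0, 242.1]]
0.321 -0.038 [[397.4, 155.7], [402.0, 158.2], [406.8, 160.8]]
0.321 -0.02 [[396.3, 174.0], [400.7, 177.5], [405.4, 181.1]]
0.321 0.02 [[393.9, 212.5], [398.0, 218.0], [402.4, 223.7]]
0.321 0.038 [[392.9, 229.0], [396.9, 235.3], [401.1, 241.8]]
```

View pics/w2c.png

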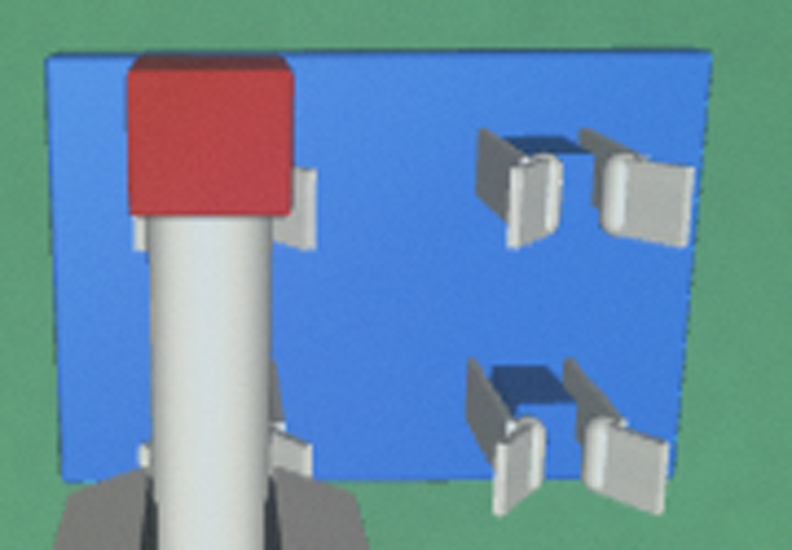

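>>> {"op": "carry_out", "data": {
  "moves": [
    {"x": 0.001,"y": 0.003,"z": 0,"roll": 0.006},
    {"x": 0.001,"y": 0.003,"z": -0.04,"roll": 0.006},
    {"x": 0.001,"y": 0.003,"z": -0.07,"roll": 0.006},
    {"x": 0.001,"y": 0.003,"z": -0.085,"roll": 0.006},
    {"x": 0.001,"y": 0.003,"z": -0.092,"roll": 0.006},
    {"x": 0.001,"y": 0.003,"z": -0.096,"roll": 0.006},
    {"x": 0.001,"y": 0.003,"z": -0.1,"roll": 0.006},
    {"x": 0.001,"y": 0.003,"z": -0.1,"roll": 0.006}
  ]
}}

```text
time: 6.12
tcp_pos: [0.4734, 0.284, 0.0644]
orientation: [0.271, 3.129, 0.001]
ft_force: [-0.8, 0.0, -1.1]
finger_gap: 0.0143
finger_force: 60.0
```

>>> {"op": "carry_out", "data": {
  "moves": [
    {"x": 0,"y": 0,"z": -0.003,"roll": 0},
    {"x": 0,"y": 0,"z": -0.006,"roll": 0},
    {"x": 0,"y": 0,"z": -0.009,"roll": 0},
    {"x": 0,"y": 0,"z": -0.011,"roll": 0},
    {"x": 0,"y": 0,"z": -0.013,"roll": 0}
  ]
}}

```text
time: 6.75
tcp_pos: [0.4747, 0.2841, 0.0529]
orientation: [0.271, 3.126, 0.002]
ft_force: [0.2, -2.2, 3.1]
finger_gap: 0.0145
finger_force: 60.0
```

```bash
python3 look.py w3
```

```text
[0.4747 0.2841 0.0529] [2.710e-01 3.126e+00 2.300e-03] [ 0.44  0.17  1.59 -0.    1.38 -0.96] 6.75 [ 0.2 -2.2  3.1] 0.014487599137153497
```

>>> {"op": "carry_out", "data": {
  "moves": [
    {"x": -0.001,"y": 0,"z": -0.003,"roll": 0},
    {"x": -0.001,"y": 0,"z": -0.006,"roll": 0},
    {"x": -0.001,"y": 0,"z": -0.008,"roll": 0},
    {"x": -0.001,"y": 0,"z": -0.009,"roll": 0},
    {"x": -0.001,"y": 0,"z": -0.009,"roll": 0}
  ]
}}

```text
time: 7.42
tcp_pos: [0.4715, 0.2837, 0.0438]
orientation: [-0.271, -3.129, 0.001]
ft_force: [-3.4, -3.4, 10.3]
finger_gap: 0.0145
finger_force: 60.0
```

>>> {"op": "carry_out", "data": {
  "moves": [
    {"x": 0,"y": 0,"z": -0.001,"roll": 0},
    {"x": 0,"y": 0,"z": -0.002,"roll": 0},
    {"x": 0,"y": 0,"z": -0.002,"roll": 0}
  ]
}}

```text
time: 7.8
tcp_pos: [0.4716, 0.2838, 0.0437]
orientation: [-0.271, -3.129, 0.0]
ft_force: [-7.3, -4.0, 18.7]
finger_gap: 0.0145
finger_force: 60.0
```

```bash
python3 look.py w4
```

```text
[0.4716 0.2838 0.0437] [-2.7050e-01 -3.1293e+00  5.0000e-04] [ 0.44  0.18  1.6   0.    1.37 -0.96] 7.8 [-7.3 -4.  18.7] 0.014539657078847313
```

View pics/w4.png

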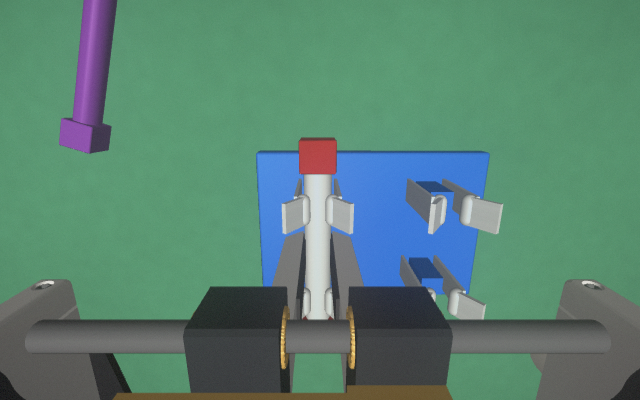

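The bar is seated. TCP z stays at 0.0437 while the force rises, and in the picture the bulges close over the shank at (318,210). I'll release and lift.

>>> {"op": "carry_out", "data": {
  "moves": [
    {"x": 0,"y": 0,"z": 0.002,"roll": 0},
    {"x": 0,"y": 0,"z": 0.002,"roll": 0}
  ]
}}

```text
time: 8.1
tcp_pos: [0.4715, 0.2838, 0.0439]
orientation: [-0.271, -3.129, 0.001]
ft_force: [-3.8, -3.2, 10.4]
finger_gap: 0.0149
finger_force: 60.0
```

>>> {"op": "carry_out", "data": {
  "moves": [
    {"x": 0,"y": 0,"z": 0,"roll": 0},
    {"x": 0,"y": 0,"z": 0,"roll": 0},
    {"x": 0,"y": 0,"z": 0,"roll": 0},
    {"x": 0,"y": 0,"z": 0,"roll": 0},
    {"x": 0,"y": 0,"z": 0,"roll": 0},
    {"x": 0,"y": 0,"z": 0.02,"roll": 0},
    {"x": 0,"y": 0,"z": 0.06,"roll": 0},
    {"x": 0,"y": 0,"z": 0.12,"roll": 0},
    {"x": 0,"y": 0,"z": 0.16,"roll": 0},
    {"x": 0,"y": 0,"z": 0.16,"roll": 0}
  ],
  "hand": 0.35
}}

```text
time: 9.35
tcp_pos: [0.4742, 0.2849, 0.2068]
orientation: [0.27, 3.122, 0.008]
ft_force: [0.8, 0.0, 0.0]
finger_gap: 0.0329
finger_force: 0.0
```

```bash
python3 look.py w5; python3 - <<'E'
from h import *
im=cv2.imread("pics/w5.png"); cv2.imwrite("pics/w5c.png",cv2.resize(im[100:260,200:440],None,fx=2.5,fy=2.5))
z=np.load("pics/w5.npz");c=(z["K"],z["T"])
H,S,V=cv2.split(cv2.cvtColor(im,cv2.COLOR_BGR2HSV))
for h in (.06,.077):print(rect(c,((H<8)|(H>172))&(S>120)&(V>60),h,30))
E
```

```text
[0.4742 0.2849 0.2068] [0.2704 3.1219 0.0075] [ 0.44  0.09  1.37  0.    1.68 -0.96] 9.35 [0.8 0.  0. ] 0.03293603739264749
[(0.5254, 0.2749, 0.0193, 0.0158, 80.0, (np.float64(316.0), np.float64(232.0))), (0.4149, 0.2939, 0.0185, 0.0161, 80.1, (np.float64(315.0), np.float64(131.0))), (0.3332, 0.4712, 0.0281, 0.0236, 17.5, (np.float64(487.0), np.float64(11.0)))]
[(0.5186, 0.2761, 0.0183, 0.015, 80.0, (np.float64(316.0), np.float64(232.0))), (0.4138, 0.2941, 0.0176, 0.0152, 80.1, (np.float64(315.0), np.float64(131.0))), (0.3364, 0.4622, 0.0266, 0.0224, 17.5, (np.float64(487.0), np.float64(11.0)))]
```

View pics/w5c.png

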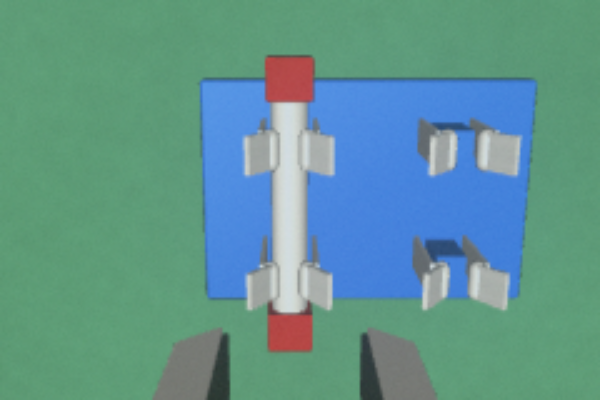

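The bar is seated in its clip; its end centres are 112 mm apart at z = 0.06, as they should be. Now to look at the stage.

>>> {"op": "carry_out", "data": {
  "moves": [
    {"x": 0.226,"y": -0.315,"z": 0,"roll": 0.215},
    {"x": 0.226,"y": -0.315,"z": 0,"roll": 0.215},
    {"x": 0.226,"y": -0.315,"z": 0,"roll": 0.215},
    {"x": 0.226,"y": -0.315,"z": 0,"roll": 0.215},
    {"x": 0.226,"y": -0.315,"z": 0,"roll": 0.215},
    {"x": 0.226,"y": -0.315,"z": 0,"roll": 0.215},
    {"x": 0.226,"y": -0.315,"z": 0,"roll": 0.215},
    {"x": 0.226,"y": -0.315,"z": 0,"roll": 0.215},
    {"x": 0.226,"y": -0.315,"z": 0,"roll": 0.215}
  ],
  "hand": 0
}}

```text
time: 10.52
tcp_pos: [0.6973, -0.0293, 0.2015]
orientation: [0.069, -3.139, -0.002]
ft_force: [0.3, 1.1, 0.1]
finger_gap: 0.0008
finger_force: 0.0
```

```bash
python3 look.py w6
```

```text
[ 0.6973 -0.0293  0.2015] [ 6.9200e-02 -3.1394e+00 -1.6000e-03] [-0.12  0.43  0.96  0.    1.75 -1.74] 10.525 [0.3 1.1 0.1] 0.0007840315721354896
```

View pics/w6.png

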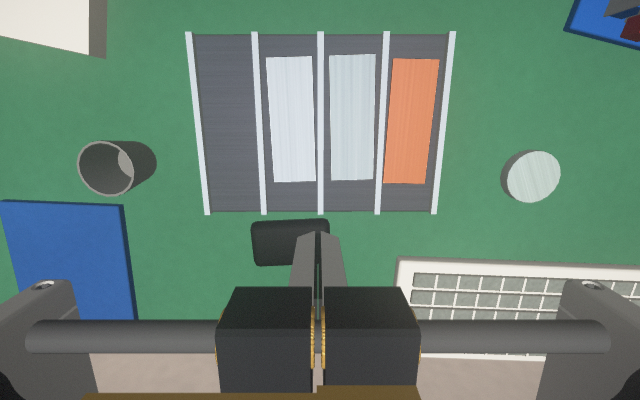

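The stage ribs run from near ends (188,32) and (452,32) to far ends (207,214) and (434,214). The coupons are white at (292,119), grey at (353,117) and copper at (409,121). I'll work out their positions.

```bash
python3 - <<'E'
from h import *
z=np.load("pics/w6.npz");c=(z["K"],z["T"]);im=cv2.imread("pics/w6.png")
g=cv2.cvtColor(im,cv2.COLOR_BGR2GRAY)
st=cv2.cornerSubPix(g,np.float32([[189,32],[452,32],[434,213],[207,213]])[:,None],(3,3),(-1,-1),(3,30,.01))[:,0]
P=ray(c,[[189,32],[452,32],[434,214],[207,214]],.068)[:,:2]; print(P.round(4),P.mean(0))
# stage pose: near/far rib ends (+-87.5, +-120)
L=np.array([[-.0875,-.12],[-.0875,.12],[.0875,.12],[.0875,-.12]])
M,_=cv2.estimateAffinePartial2D(L,P);print(M.round(4),"scale",np.hypot(M[0,0],M[1,0]),"ang",np.degrees(np.arctan2(M[1,0],M[0,0])))
a=np.arctan2(M[1,0],M[0,0]);Rm=np.array([[np.cos(a),-np.sin(a)],[np.sin(a),np.cos(a)]]);o=P.mean(0)
cs={"white":[(266,57),(312,56),(316,182),(274,183)],"grey":[(330,55),(376,54),(373,179),(331,181)],"copper":[(391,59),(439,60),(424,185),(383,183)]}
for n,q in cs.items():
    W=ray(c,q,.064)[:,:2]; l=(W-o)@Rm
    print(n,"centre",W.mean(0).round(4),"stage-frame",l.round(4).tolist(),"far mid world",W[2:].mean(0).round(4),"near",W[:2].mean(0).round(4))
E
```

```text
Traceback (most recent call last):
cv2.error: OpenCV(4.12.0) :-1: error: (-5:Bad argument) in function 'cornerSubPix'
> Overload resolution failed:
>  - Layout of the output array corners is incompatible with cv::Mat
>  - Expected Ptr<cv::UMat> for argument 'corners'
```

```bash
python3 - <<'E'
from h import *
z=np.load("pics/w6.npz");c=(z["K"],z["T"])
P=ray(c,[[189,32],[452,32],[434,214],[207,214]],.068)[:,:2]; print(P.round(4),P.mean(0))
L=np.array([[-.0875,-.12],[-.0875,.12],[.0875,.12],[.0875,-.12]])
M,_=cv2.estimateAffinePartial2D(L,P);print(M.round(4),"scale",np.hypot(M[0,0],M[1,0]),"ang",np.degrees(np.arctan2(M[1,0],M[0,0])))
a=np.arctan2(M[1,0],M[0,0]);Rm=np.array([[np.cos(a),-np.sin(a)],[np.sin(a),np.cos(a)]]);o=P.mean(0)
cs={"white":[(266,57),(312,56),(316,182),(274,183)],"grey":[(330,55),(376,54),(373,179),(331,181)],"copper":[(391,59),(439,60),(424,185),(383,183)]}
for n,q in cs.items():
    W=ray(c,q,.064)[:,:2]; l=(W-o)@Rm
    print(n,"centre",W.mean(0).round(4),"stage-frame",l.round(4).tolist(),"far mid world",W[2:].mean(0).round(4),"near",W[:2].mean(0).round(4))
E
```

```text
[[ 0.5526 -0.1522]
 [ 0.5419  0.087 ]
 [ 0.7162  0.0962]
 [ 0.7267 -0.145 ]] [ 0.63436164 -0.0284906 ]Traceback (most recent call last):
  File "<stdin>", line 5, in <module>
cv2.error: OpenCV(4.12.0) /io/opencv/modules/calib3d/src/ptsetreg.cpp:1108: error: (-215:Assertion failed) count >= 0 && to.checkVector(2) == count in function 'estimateAffinePartial2D'
```

```bash
python3 - <<'E'
from h import *
z=np.load("pics/w6.npz");c=(z["K"],z["T"])
a=np.radians(2.55);Rm=np.array([[np.cos(a),-np.sin(a)],[np.sin(a),np.cos(a)]]);o=np.array([.6344,-.0285])
cs={"white":[(266,57),(312,56),(316,182),(274,183)],"grey":[(330,55),(376,54),(373,179),(331,181)],"copper":[(391,59),(439,60),(424,185),(383,183)]}
for n,q in cs.items():
    W=ray(c,q,.064)[:,:2]; l=(W-o)@Rm
    print(n,"centre",W.mean(0).round(4),"stage-frame",l.round(4).tolist(),"far mid world",W[2:].mean(0).round(4),"near",W[:2].mean(0).round(4))
for y in(-.03,.03,.09): print("lane",y,"near edge",o+Rm@[-.0875,y],"far tip",o+Rm@[.0675,y])
E
```

```text
white centre [ 0.6288 -0.057 ] stage-frame [[-0.067, -0.0514], [-0.0678, -0.0082], [0.0532, -0.0046], [0.0543, -0.0486]] far mid world [ 0.6893 -0.0527] near [ 0.5684 -0.0613]
grey centre [0.624  0.0027] stage-frame [[-0.0687, 0.0087], [-0.0695, 0.0519], [0.0501, 0.0549], [0.0522, 0.0111]] far mid world [0.684  0.0067] near [ 0.564  -0.0013]
copper centre [0.6258 0.0593] stage-frame [[-0.0652, 0.0663], [-0.0643, 0.1116], [0.0565, 0.1088], [0.0543, 0.0656]] far mid world [0.6859 0.0611] near [0.5657 0.0575]
lane -0.03 near edge [ 0.54832138 -0.06236327] far tip [ 0.7031679  -0.05546714]
lane 0.03 near edge [ 0.54565191 -0.00242269] far tip [0.70049842 0.00447345]
lane 0.09 near edge [0.54298244 0.0575179 ] far tip [0.69782895 0.06441404]
```

>>> {"op": "carry_out", "data": {
  "moves": [
    {"x": 0.009,"y": -0.0245,"z": 0,"roll": 0},
    {"x": 0.009,"y": -0.0245,"z": -0.05,"roll": 0},
    {"x": 0.009,"y": -0.0245,"z": -0.1,"roll": 0},
    {"x": 0.009,"y": -0.0245,"z": -0.125,"roll": 0},
    {"x": 0.009,"y": -0.0245,"z": -0.125,"roll": 0},
    {"x": 0.009,"y": -0.0245,"z": -0.125,"roll": 0}
  ]
}}

```text
time: 11.32
tcp_pos: [0.7083, -0.0562, 0.0791]
orientation: [-0.066, 3.138, -0.001]
ft_force: [0.4, -1.4, 0.7]
finger_gap: 0.0004
finger_force: 0.0
```

```bash
python3 look.py w7
```

```text
[ 0.7083 -0.0562  0.0791] [-6.6200e-02  3.1378e+00 -1.1000e-03] [-0.16  0.49  1.12 -0.    1.53 -1.77] 11.325 [ 0.4 -1.4  0.7] 0.0003970544625467359
```

View pics/w7.png

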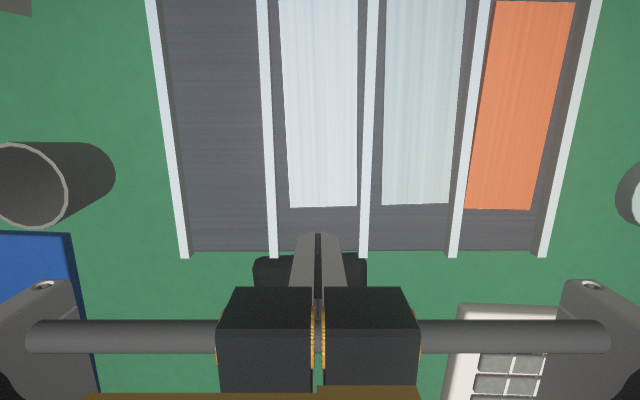

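The shut fingertip at (318,240) is in the white coupon's lane, behind its far end at row 208. I'll lower it and pull.

>>> {"op": "carry_out", "data": {
  "moves": [
    {"x": 0,"y": 0.001,"z": -0.008,"roll": 0},
    {"x": 0,"y": 0.001,"z": -0.014,"roll": 0},
    {"x": 0,"y": 0.001,"z": -0.0172,"roll": 0},
    {"x": 0,"y": 0.001,"z": -0.0172,"roll": 0},
    {"x": 0,"y": 0.001,"z": -0.0172,"roll": 0}
  ]
}}

```text
time: 12.0
tcp_pos: [0.707, -0.0545, 0.0603]
orientation: [0.066, -3.141, -0.0]
ft_force: [-2.6, 0.2, 3.2]
finger_gap: 0.0008
finger_force: 1.9
```

>>> {"op": "carry_out", "data": {
  "moves": [
    {"x": -0.004,"y": 0,"z": 0.0015,"roll": 0},
    {"x": -0.009,"y": 0,"z": 0.0015,"roll": 0},
    {"x": -0.016,"y": -0.001,"z": 0.0015,"roll": 0},
    {"x": -0.023,"y": -0.001,"z": 0.0015,"roll": 0},
    {"x": -0.03,"y": -0.001,"z": 0.0015,"roll": 0},
    {"x": -0.037,"y": -0.002,"z": 0.0015,"roll": 0},
    {"x": -0.044,"y": -0.002,"z": 0.0015,"roll": 0},
    {"x": -0.051,"y": -0.002,"z": 0.0015,"roll": 0},
    {"x": -0.058,"y": -0.003,"z": 0.0015,"roll": 0},
    {"x": -0.063,"y": -0.003,"z": 0.0015,"roll": 0},
    {"x": -0.066,"y": -0.003,"z": 0.0015,"roll": 0},
    {"x": -0.066,"y": -0.003,"z": 0.0015,"roll": 0}
  ]
}}

```text
time: 13.5
tcp_pos: [0.6409, -0.0577, 0.0614]
orientation: [0.066, -3.141, -0.0]
ft_force: [0.1, -0.5, 0.6]
finger_gap: 0.0005
finger_force: 0.0
```

```bash
python3 look.py w8
```

```text
[ 0.6409 -0.0577  0.0614] [ 6.6300e-02 -3.1406e+00 -1.0000e-04] [-0.18  0.36  1.34 -0.    1.45 -1.79] 13.5 [ 0.1 -0.5  0.6] 0.0004554129730431466
```

View pics/w8.png

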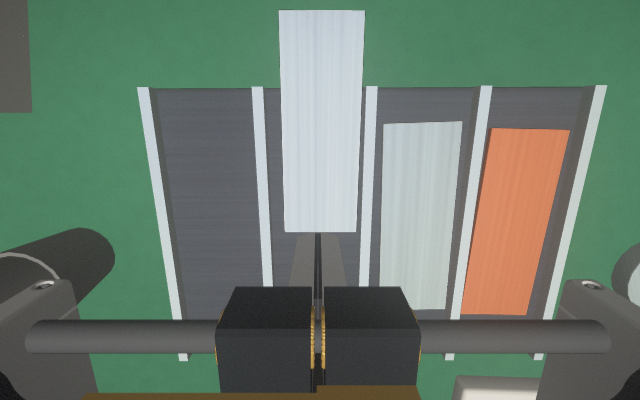

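The coupon slid straight. It spans rows 10–232 and the stage's near edge is at row 88; I'll compute the overhang.

```bash
python3 - <<'E'
from h import *
z=np.load("pics/w8.npz");c=(z["K"],z["T"])
W=ray(c,[(279,10),(364,12),(357,232),(285,232)],.064)[:,:2];print(W.round(4),np.linalg.norm(W[0]-W[3]))
print(ray(c,[(200,89),(420,88)],.06).round(4), ray(c,[(145,87),(258,87),(372,87),(485,87),(601,87)],.068).round(4))
E
```

```text
[[ 0.5123 -0.0823]
 [ 0.5113 -0.0393]
 [ 0.6307 -0.0336]
 [ 0.6325 -0.0777]] 0.12034664907608976
[[ 0.5516 -0.126   0.06  ]
 [ 0.5459 -0.0048  0.06  ]] [[ 0.5522 -0.152   0.068 ]
 [ 0.5497 -0.0926  0.068 ]
 [ 0.5472 -0.0326  0.068 ]
 [ 0.5447  0.0269  0.068 ]
 [ 0.5421  0.0879  0.068 ]]
```

>>> {"op": "carry_out", "data": {
  "moves": [
    {"x": -0.003,"y": 0,"z": 0,"roll": 0},
    {"x": -0.007,"y": 0,"z": 0,"roll": 0},
    {"x": -0.01,"y": 0,"z": 0,"roll": 0},
    {"x": -0.011,"y": 0,"z": 0,"roll": 0},
    {"x": -0.011,"y": 0,"z": 0,"roll": 0},
    {"x": -0.008,"y": 0,"z": 0,"roll": 0},
    {"x": -0.004,"y": 0,"z": 0.03,"roll": 0},
    {"x": -0.004,"y": 0,"z": 0.08,"roll": 0},
    {"x": -0.03,"y": 0,"z": 0.09,"roll": 0},
    {"x": -0.05,"y": 0,"z": 0.09,"roll": 0},
    {"x": -0.05,"y": 0,"z": 0.09,"roll": 0}
  ]
}}

```text
time: 14.92
tcp_pos: [0.5908, -0.0576, 0.1519]
orientation: [-0.066, 3.14, -0.0]
ft_force: [-0.3, -0.4, 0.1]
finger_gap: 0.0008
finger_force: 0.0
```

```bash
cat > cp.py <<'E'
from h import *
import sys
s=observe();im=capture("wrist");c=cam("wrist",s);cv2.imwrite(f"pics/{sys.argv[1]}.png",im)
np.savez(f"pics/{sys.argv[1]}.npz",K=c[0],T=c[1])
H,S,V=cv2.split(cv2.cvtColor(im,cv2.COLOR_BGR2HSV))
col=sys.argv[2]; zz=float(sys.argv[3])
m={"white":(S<45)&(V>185),"grey":(S<45)&(V>160),"copper":(H<16)&(S>100)&(V>120)}[col]
m=cv2.morphologyEx(m.astype(np.uint8),cv2.MORPH_OPEN,np.ones((9,9)))
print(np.round(s["tcp_pos"],4),np.round(s["orientation"],3),np.round(s["qpos"],2),s["time"],np.round(s["ft_force"],1),round(s["finger_gap"],4))
for r in rect(c,m,zz,1500): print(r)
E
python3 cp.py w9 white .064
```

```text
[ 0.5908 -0.0576  0.1519] [-0.066  3.14  -0.   ] [-0.19  0.2   1.35  0.    1.59 -1.81] 14.925 [-0.3 -0.4  0.1] 0.0008
(0.7802, 0.1255, 0.1295, 0.0536, -87.6, (np.float64(472.0), np.float64(370.0)))
(0.6177, 0.002, 0.1072, 0.0429, 4.4, (np.float64(380.0), np.float64(232.0)))
(0.5606, -0.0588, 0.1182, 0.0435, 2.4, (np.float64(317.0), np.float64(166.0)))
(0.4886, -0.2781, 0.119, 0.082, -9.3, (np.float64(51.0), np.float64(72.0)))
```

>>> {"op": "carry_out", "data": {
  "moves": [
    {"x": -0.057,"y": -0.0025,"z": 0,"roll": 0},
    {"x": -0.057,"y": -0.0025,"z": 0,"roll": 0},
    {"x": -0.057,"y": -0.0025,"z": -0.04,"roll": 0},
    {"x": -0.057,"y": -0.0025,"z": -0.075,"roll": 0},
    {"x": -0.057,"y": -0.0025,"z": -0.09,"roll": 0},
    {"x": -0.057,"y": -0.0025,"z": -0.095,"roll": 0},
    {"x": -0.057,"y": -0.0025,"z": -0.095,"roll": 0},
    {"x": -0.057,"y": -0.0025,"z": -0.095,"roll": 0}
  ],
  "hand": 0.75,
  "grip_force": 40
}}

```text
time: 15.98
tcp_pos: [0.5354, -0.0604, 0.0578]
orientation: [-0.066, 3.138, -0.001]
ft_force: [-0.0, 0.2, 0.4]
finger_gap: 0.0702
finger_force: 0.0
```

>>> {"op": "carry_out", "data": {
  "moves": [
    {"x": 0,"y": 0,"z": 0,"roll": 0},
    {"x": 0,"y": 0,"z": 0,"roll": 0},
    {"x": 0,"y": 0,"z": 0,"roll": 0},
    {"x": 0,"y": 0,"z": 0,"roll": 0},
    {"x": 0,"y": 0,"z": 0,"roll": 0},
    {"x": 0,"y": 0,"z": 0,"roll": 0}
  ],
  "hand": 0.3
}}

```text
time: 16.73
tcp_pos: [0.5342, -0.0602, 0.0565]
orientation: [-0.066, 3.141, -0.0]
ft_force: [-0.7, 0.1, 1.5]
finger_gap: 0.0429
finger_force: 40.0
```

>>> {"op": "carry_out", "data": {
  "moves": [
    {"x": 0,"y": 0,"z": 0.005,"roll": 0},
    {"x": 0,"y": 0,"z": 0.015,"roll": 0},
    {"x": 0,"y": 0,"z": 0.04,"roll": 0},
    {"x": 0,"y": 0,"z": 0.08,"roll": 0},
    {"x": 0,"y": 0,"z": 0.1,"roll": 0},
    {"x": -0.02,"y": 0,"z": 0.1,"roll": 0}
  ]
}}

```text
time: 17.48
tcp_pos: [0.5161, -0.0605, 0.1595]
orientation: [-0.067, 3.135, -0.002]
ft_force: [0.0, -0.1, -1.6]
finger_gap: 0.0433
finger_force: 40.0
```

```bash
python3 cp.py w10 white .162
```

```text
[ 0.5161 -0.0605  0.1595] [-6.700e-02  3.135e+00 -2.000e-03] [-0.23  0.03  1.52  0.    1.58 -1.84] 17.475 [ 0.  -0.1 -1.6] 0.0433
(0.5251, -0.0606, 0.0872, 0.0463, 2.4, (np.float64(317.0), np.float64(254.0)))
(0.4534, -0.2037, 0.0916, 0.059, -9.3, (np.float64(65.0), np.float64(125.0)))
```

View pics/w10.png

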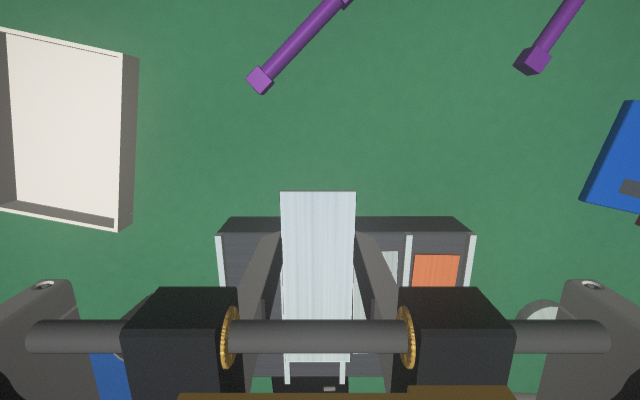

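The coupon is held level and aligned, spanning (281–356, 191–360), with the tray at upper left. I'll carry it over the tray.

>>> {"op": "carry_out", "data": {
  "moves": [
    {"x": -0.005,"y": -0.02,"z": 0,"roll": 0},
    {"x": -0.015,"y": -0.06,"z": 0,"roll": -0.05},
    {"x": -0.028,"y": -0.105,"z": 0,"roll": -0.1},
    {"x": -0.042,"y": -0.155,"z": 0,"roll": -0.15},
    {"x": -0.056,"y": -0.205,"z": 0,"roll": -0.202},
    {"x": -0.066,"y": -0.24,"z": 0,"roll": -0.202},
    {"x": -0.07,"y": -0.2565,"z": 0,"roll": -0.202},
    {"x": -0.07,"y": -0.2565,"z": 0,"roll": -0.202},
    {"x": -0.07,"y": -0.2565,"z": 0,"roll": -0.202}
  ]
}}

```text
time: 18.65
tcp_pos: [0.4447, -0.3154, 0.1563]
orientation: [0.249, 3.132, 0.002]
ft_force: [0.9, 0.5, -1.0]
finger_gap: 0.0428
finger_force: 40.0
```

```bash
python3 cp.py w11 white .028
```

```text
[ 0.4447 -0.3154  0.1563] [2.490e-01 3.132e+00 2.000e-03] [-0.72  0.09  1.46  0.    1.59 -2.13] 18.65 [ 0.9  0.5 -1. ] 0.0428
(0.487, -0.3253, 0.2128, 0.1138, -9.3, (np.float64(315.0), np.float64(217.0)))
```

View pics/w11.png

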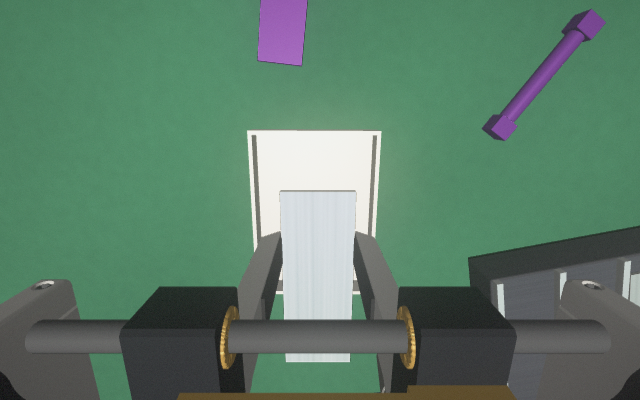

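The coupon is over the tray. The rim's near corners are at (248,131) and (381,131), and its far edge is at row 293. I'll check the centring.

```bash
python3 - <<'E'
from h import *
z=np.load("pics/w11.npz");c=(z["K"],z["T"])
P=ray(c,[(248,131),(381,131),(375,293),(256,293)],.028)[:,:2];print(P.round(4),np.linalg.norm(P[0]-P[1]),np.linalg.norm(P[0]-P[3]))
n=(P[0]+P[1])/2;a=np.radians(-9.2);print("centre",n+.09*np.array([np.cos(a),np.sin(a)]))
print("coupon",ray(c,[(281,191),(356,191)],.1605)[:,:2].mean(0)+.06*np.array([np.cos(a),np.sin(a)]))
E
```

```text
[[ 0.3727 -0.3717]
 [ 0.3931 -0.2441]
 [ 0.5703 -0.2691]
 [ 0.549  -0.4018]] 0.12916595345923038 0.17880392183964244
centre [ 0.4717783  -0.32228054]
coupon [ 0.46892591 -0.31847707]
```

>>> {"op": "carry_out", "data": {
  "moves": [
    {"x": 0.002,"y": -0.003,"z": -0.04,"roll": 0},
    {"x": 0.002,"y": -0.003,"z": -0.08,"roll": 0},
    {"x": 0.002,"y": -0.003,"z": -0.115,"roll": 0},
    {"x": 0.002,"y": -0.003,"z": -0.135,"roll": 0},
    {"x": 0.002,"y": -0.003,"z": -0.145,"roll": 0},
    {"x": 0.002,"y": -0.003,"z": -0.15,"roll": 0},
    {"x": 0.002,"y": -0.003,"z": -0.1505,"roll": 0},
    {"x": 0.002,"y": -0.003,"z": -0.1505,"roll": 0}
  ]
}}

```text
time: 19.7
tcp_pos: [0.4468, -0.3201, 0.0069]
orientation: [0.251, 3.13, -0.002]
ft_force: [-0.2, -0.5, -1.7]
finger_gap: 0.0428
finger_force: 40.0
```

>>> {"op": "carry_out", "data": {
  "moves": [
    {"x": 0,"y": 0,"z": 0,"roll": 0},
    {"x": 0,"y": 0,"z": 0,"roll": 0},
    {"x": 0,"y": 0,"z": 0,"roll": 0},
    {"x": 0,"y": 0,"z": 0,"roll": 0},
    {"x": 0,"y": 0,"z": 0.02,"roll": 0},
    {"x": 0,"y": 0,"z": 0.06,"roll": 0},
    {"x": 0,"y": 0,"z": 0.12,"roll": 0},
    {"x": 0,"y": 0,"z": 0.15,"roll": 0},
    {"x": 0,"y": 0,"z": 0.15,"roll": 0}
  ],
  "hand": 0.6
}}

```text
time: 20.82
tcp_pos: [0.4476, -0.3209, 0.1591]
orientation: [0.25, 3.126, -0.006]
ft_force: [-0.5, -0.5, -0.2]
finger_gap: 0.0563
finger_force: 0.0
```

```bash
python3 look.py w12
```

```text
[ 0.4476 -0.3209  0.1591] [ 0.2502  3.1259 -0.0064] [-0.72  0.1   1.45  0.    1.59 -2.14] 20.825 [-0.5 -0.5 -0.2] 0.05634880515236228
```

View pics/w12.png

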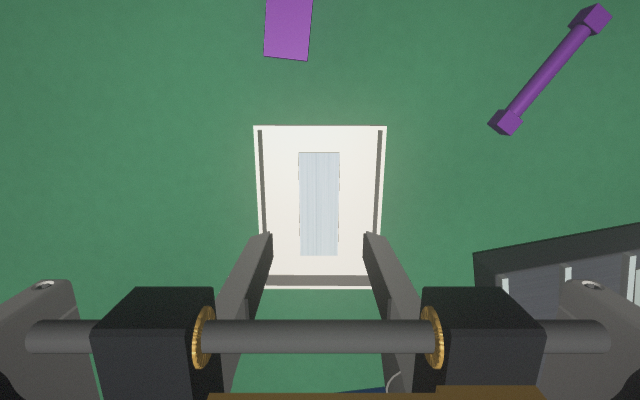

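The coupon lies flat and centred in the tray, spanning (298–340, 152–256). Next is the grey coupon, checked numerically.

>>> {"op": "carry_out", "data": {
  "moves": [
    {"x": 0.2575,"y": 0.3255,"z": 0,"roll": 0.2025},
    {"x": 0.2575,"y": 0.3255,"z": 0,"roll": 0.2025},
    {"x": 0.2575,"y": 0.3255,"z": 0,"roll": 0.2025},
    {"x": 0.2575,"y": 0.3255,"z": 0,"roll": 0.2025},
    {"x": 0.2575,"y": 0.3255,"z": 0,"roll": 0.2025},
    {"x": 0.2575,"y": 0.3255,"z": 0,"roll": 0.2025},
    {"x": 0.2575,"y": 0.3255,"z": 0,"roll": 0.2025},
    {"x": 0.2575,"y": 0.3255,"z": 0,"roll": 0.2025},
    {"x": 0.2575,"y": 0.3255,"z": -0.04,"roll": 0.2025},
    {"x": 0.2575,"y": 0.3255,"z": -0.075,"roll": 0.2025},
    {"x": 0.2575,"y": 0.3255,"z": -0.075,"roll": 0.2025},
    {"x": 0.2575,"y": 0.3255,"z": -0.075,"roll": 0.2025}
  ],
  "hand": 0
}}

```text
time: 22.38
tcp_pos: [0.7035, 0.005, 0.0813]
orientation: [-0.066, 3.141, -0.0]
ft_force: [-0.2, 0.6, 1.7]
finger_gap: 0.0006
finger_force: 0.0
```

```bash
python3 cp.py w13 grey .064; python3 - <<'E'
from h import *
z=np.load("pics/w13.npz");c=(z["K"],z["T"])
a=np.radians(2.55);Rm=np.array([[np.cos(a),-np.sin(a)],[np.sin(a),np.cos(a)]]);o=np.array([.6344,-.0285])
# grey-level profile along lane's middle to find the coupon's far end
im=cv2.cvtColor(cv2.imread("pics/w13.png"),cv2.COLOR_BGR2GRAY)
for y in(.02,.042):
    xs=np.arange(.03,.08,.002);P=np.array([[*(o+Rm@[x,y]),.064] for x in xs]);q=proj(c,P).round().astype(int)
    print([(round(x,3),int(im[v,u])) for x,(u,v) in zip(xs,q) if v<400])
E
```

```text
[0.7035 0.005  0.0813] [-0.066  3.141 -0.   ] [-0.07  0.48  1.13 -0.    1.53 -1.69] 22.375 [-0.2  0.6  1.7] 0.0006
(0.6698, 0.1855, 0.0506, 0.0498, -87.6, (np.float64(593.0), np.float64(195.0)))
(0.6317, 0.0933, 0.144, 0.0063, 2.7, (np.float64(465.0), np.float64(119.0)))
(0.6414, 0.0321, 0.1582, 0.0063, 2.7, (np.float64(365.0), np.float64(128.0)))
(0.6236, 0.0018, 0.1201, 0.0437, 4.2, (np.float64(317.0), np.float64(101.0)))
(0.6444, -0.0294, 0.159, 0.0064, 2.7, (np.float64(266.0), np.float64(129.0)))
(0.6454, -0.0909, 0.1559, 0.0065, 2.7, (np.float64(166.0), np.float64(127.0)))
(0.6187, -0.1538, 0.0973, 0.0063, 2.8, (np.float64(58.0), np.float64(86.0)))
[(np.float64(0.03), 221), (np.float64(0.032), 220), (np.float64(0.034), 221), (np.float64(0.036), 221), (np.float64(0.038), 222), (np.float64(0.04), 221), (np.float64(0.042), 222), (np.float64(0.044), 221), (np.float64(0.046), 221), (np.float64(0.048), 221), (np.float64(0.05), 221), (np.float64(0.052), 114), (np.float64(0.054), 113), (np.float64(0.056), 117), (np.float64(0.058), 116), (np.float64(0.06), 117), (np.float64(0.062), 116),
[... 153 characters left out ...]
), (np.float64(0.076), 122), (np.float64(0.078), 122)]
[(np.float64(0.03), 220), (np.float64(0.032), 221), (np.float64(0.034), 220), (np.float64(0.036), 220), (np.float64(0.038), 219), (np.float64(0.04), 219), (np.float64(0.042), 220), (np.float64(0.044), 220), (np.float64(0.046), 219), (np.float64(0.048), 221), (np.float64(0.05), 229), (np.float64(0.052), 120), (np.float64(0.054), 117), (np.float64(0.056), 121), (np.float64(0.058), 117), (np.float64(0.06), 121), (np.float64(0.062), 118), (np.float64(0.064), 117), (np.float64(0.066), 115), (np.float64(0.068), 114), (np.float64(0.07), 113), (np.float64(0.072), 124), (np.float64(0.074), 124), (np.float64(0.076), 121), (np.float64(0.078), 123)]
```

>>> {"op": "carry_out", "data": {
  "moves": [
    {"x": 0,"y": 0.0005,"z": -0.01,"roll": 0},
    {"x": 0,"y": 0.0005,"z": -0.017,"roll": 0},
    {"x": 0,"y": 0.0005,"z": -0.0197,"roll": 0},
    {"x": 0,"y": 0.0005,"z": -0.0197,"roll": 0},
    {"x": -0.004,"y": 0.0005,"z": -0.0197,"roll": 0},
    {"x": -0.009,"y": 0,"z": -0.0197,"roll": 0},
    {"x": -0.016,"y": 0,"z": -0.0197,"roll": 0},
    {"x": -0.023,"y": -0.0005,"z": -0.0197,"roll": 0},
    {"x": -0.03,"y": -0.001,"z": -0.0197,"roll": 0},
    {"x": -0.037,"y": -0.0015,"z": -0.0197,"roll": 0},
    {"x": -0.044,"y": -0.0015,"z": -0.0197,"roll": 0},
    {"x": -0.044,"y": -0.0015,"z": -0.0197,"roll": 0}
  ]
}}

```text
time: 23.92
tcp_pos: [0.6591, 0.0044, 0.0612]
orientation: [0.067, -3.14, -0.0]
ft_force: [-0.8, 0.2, -0.1]
finger_gap: 0.0004
finger_force: 0.0
```

```bash
python3 cp.py w14 grey .064 | grep -v 0.006
```

```text
[0.6591 0.0044 0.0612] [ 0.067 -3.14  -0.   ] [-0.08  0.39  1.29  0.    1.46 -1.69] 23.925 [-0.8  0.2 -0.1] 0.0004
(0.7582, 0.1233, 0.0885, 0.0147, 89.9, (np.float64(478.0), np.float64(380.0)))
(0.6558, 0.1819, 0.0496, 0.0425, 82.5, (np.float64(599.0), np.float64(254.0)))
(0.5888, 0.0019, 0.1197, 0.0439, 2.9, (np.float64(318.0), np.float64(117.0)))
```

>>> {"op": "carry_out", "data": {
  "moves": [
    {"x": -0.007,"y": 0,"z": 0,"roll": 0},
    {"x": -0.014,"y": -0.0005,"z": 0,"roll": 0},
    {"x": -0.021,"y": -0.001,"z": 0,"roll": 0},
    {"x": -0.027,"y": -0.0015,"z": 0,"roll": 0},
    {"x": -0.03,"y": -0.0015,"z": 0,"roll": 0},
    {"x": -0.031,"y": -0.0015,"z": 0,"roll": 0},
    {"x": -0.031,"y": -0.0015,"z": 0,"roll": 0},
    {"x": -0.028,"y": -0.0015,"z": 0,"roll": 0},
    {"x": -0.024,"y": -0.0015,"z": 0.03,"roll": 0},
    {"x": -0.03,"y": -0.0015,"z": 0.08,"roll": 0},
    {"x": -0.06,"y": -0.0015,"z": 0.09,"roll": 0},
    {"x": -0.07,"y": -0.0015,"z": 0.09,"roll": 0}
  ]
}}

```text
time: 25.48
tcp_pos: [0.5898, 0.0029, 0.1528]
orientation: [-0.067, 3.138, -0.0]
ft_force: [0.1, 0.2, 0.1]
finger_gap: 0.0004
finger_force: 0.0
```

```bash
python3 cp.py w15 grey .064 | grep -v 0.006
```

```text
[0.5898 0.0029 0.1528] [-0.067  3.138 -0.   ] [-0.09  0.19  1.36  0.    1.59 -1.7 ] 25.475 [0.1 0.2 0.1] 0.0004
(0.6555, 0.195, 0.053, 0.0521, -87.6, (np.float64(512.0), np.float64(275.0)))
(0.5588, 0.0011, 0.1193, 0.0438, 2.3, (np.float64(317.0), np.float64(164.0)))
(0.4936, -0.244, 0.1181, 0.0299, -11.7, (np.float64(15.0), np.float64(78.0)))
```

>>> {"op": "carry_out", "data": {
  "moves": [
    {"x": -0.0585,"y": -0.003,"z": 0,"roll": 0},
    {"x": -0.0585,"y": -0.003,"z": 0,"roll": 0},
    {"x": -0.0585,"y": -0.003,"z": -0.04,"roll": 0},
    {"x": -0.0585,"y": -0.003,"z": -0.075,"roll": 0},
    {"x": -0.0585,"y": -0.003,"z": -0.09,"roll": 0},
    {"x": -0.0585,"y": -0.003,"z": -0.0955,"roll": 0},
    {"x": -0.0585,"y": -0.003,"z": -0.0955,"roll": 0},
    {"x": -0.0585,"y": -0.003,"z": -0.0955,"roll": 0}
  ],
  "hand": 0.75
}}

```text
time: 26.52
tcp_pos: [0.5324, -0.0003, 0.057]
orientation: [-0.067, 3.138, -0.0]
ft_force: [0.6, -0.2, 0.6]
finger_gap: 0.0702
finger_force: 0.0
```

>>> {"op": "carry_out", "data": {
  "moves": [
    {"x": 0,"y": 0,"z": 0,"roll": 0},
    {"x": 0,"y": 0,"z": 0,"roll": 0},
    {"x": 0,"y": 0,"z": 0,"roll": 0},
    {"x": 0,"y": 0,"z": 0,"roll": 0},
    {"x": 0,"y": 0,"z": 0,"roll": 0},
    {"x": 0,"y": 0,"z": 0,"roll": 0}
  ],
  "hand": 0.3
}}

```text
time: 27.28
tcp_pos: [0.5312, -0.0002, 0.0558]
orientation: [-0.067, 3.141, -0.0]
ft_force: [-0.8, -1.1, 1.2]
finger_gap: 0.0404
finger_force: 40.0
```

>>> {"op": "carry_out", "data": {
  "moves": [
    {"x": 0,"y": 0,"z": 0.005,"roll": 0},
    {"x": 0,"y": 0,"z": 0.015,"roll": 0},
    {"x": 0,"y": 0,"z": 0.04,"roll": 0},
    {"x": 0,"y": 0,"z": 0.08,"roll": 0},
    {"x": 0,"y": 0,"z": 0.1,"roll": 0},
    {"x": -0.02,"y": 0,"z": 0.1,"roll": 0}
  ]
}}

```text
time: 28.02
tcp_pos: [0.5132, -0.0003, 0.1588]
orientation: [-0.067, 3.135, -0.001]
ft_force: [0.5, -0.5, -1.7]
finger_gap: 0.0401
finger_force: 39.9
```

```bash
python3 cp.py w16 grey .162 | grep -v 0.006
```

```text
[ 5.132e-01 -3.000e-04  1.588e-01] [-6.700e-02  3.135e+00 -1.000e-03] [-0.11  0.01  1.54  0.    1.58 -1.72] 28.025 [ 0.5 -0.5 -1.7] 0.0401
(0.51, -0.0011, 0.1114, 0.0505, 4.5, (np.float64(316.0), np.float64(238.0)))
(0.453, -0.1647, 0.0941, 0.0342, -10.7, (np.float64(29.0), np.float64(131.0)))
```

```bash
python3 - <<'E'
from h import *
for n in("w10","w16"):
    im=cv2.imread(f"pics/{n}.png");H,S,V=cv2.split(cv2.cvtColor(im,cv2.COLOR_BGR2HSV))
    m=((S<45)&(V>160)).astype(np.uint8)
    for v in list(range(186,236,6))+[345,350,355,358,361,364,367,370]:
        q=np.where(m[v,240:400])[0]+240
        print(n,v,(q.min(),q.max(),len(q)) if len(q) else None, im[v,318].tolist(), end=" | ")
    print()
    q=im[215,270:370:6];print(q.tolist())
E
```

```text
w10 186 None [107, 136, 87] | w10 192 (np.int64(280), np.int64(355), 76) [210, 204, 193] | w10 198 (np.int64(280), np.int64(355), 76) [215, 208, 198] | w10 204 (np.int64(280), np.int64(355), 76) [215, 211, 200] | w10 210 (np.int64(280), np.int64(355), 76) [216, 211, 200] | w10 216 (np.int64(281), np.int64(354), 74) [215, 210, 199] | w10 222 (np.int64(281), np.int64(354), 74) [216, 212, 201] | w10 228 (np.int64(281), np.int64(354), 74) [216, 211, 200] | w10 234 (np.int64(281), np.int64(354), 74) [215, 211, 201] | w10 345 None [103, 104, 103] | w10 350 None [99, 101, 99] | w10 355 (np.int64(284), np.int64(349), 66) [205, 206, 197] | w10 358 (np.int64(284), np.int64(349), 66) [204, 207, 197] | w10 361 (np.int64(284), np.int64(349), 66) [215, 215, 207] | w10 364 (np.int64(284), np.int64(344), 10) [97, 92, 90] | w10 367 (np.int64(284), np.int64(344), 11) [96, 92, 91] | w10 370 (np.int64(284), np.int64(344), 11) [97, 93, 91] | 
[[107, 135, 87], [106, 136, 88], [218, 214, 204], [217, 212, 201], [215, 208, 199], [215, 210, 200], [215, 208, 199], [210, 203, 193], [216, 210, 200], [217, 213, 2
[... 685 characters left out ...]
118, 119, 118] | w16 350 None [113, 114, 112] | w16 355 (np.int64(283), np.int64(345), 12) [112, 107, 105] | w16 358 (np.int64(283), np.int64(345), 12) [111, 107, 103] | w16 361 (np.int64(283), np.int64(344), 11) [112, 107, 106] | w16 364 (np.int64(283), np.int64(344), 12) [109, 104, 103] | w16 367 (np.int64(283), np.int64(344), 12) [106, 103, 101] | w16 370 (np.int64(284), np.int64(344), 11) [108, 105, 102] | 
[[117, 152, 95], [115, 150, 95], [123, 155, 104], [194, 202, 198], [194, 200, 195], [187, 197, 194], [193, 201, 198], [192, 199, 197], [193, 201, 198], [194, 203, 200], [190, 200, 196], [193, 201, 197], [193, 202, 200], [143, 159, 138], [119, 151, 98], [119, 152, 97], [118, 154, 100]]
```

```bash
python3 - <<'E'
from h import *
im=cv2.imread("pics/w16.png");H,S,V=cv2.split(cv2.cvtColor(im,cv2.COLOR_BGR2HSV))
m=((S<45)&(V>160)).astype(np.uint8)
for v in list(range(130,190,5)):
    q=np.where(m[v,240:400])[0]+240
    print(v,(q.min(),q.max(),len(q)) if len(q) else None,end=" | ")
print()
print("col318",[(v,im[v,318].tolist()) for v in range(230,320,8)])
for v in(240,260,275): print(v,im[v,262:378:6].tolist())
print(np.linalg.norm(im.astype(int)[150:260,280:360].std(axis=(0,1))))
# scene cam look at the same, edges saved for numeric use
s=capture("scene");cv2.imwrite("pics/s16.png",s)
c=cam("scene"); print("tcp in scene",proj(c,[[.513,0,.162],[.48,0,.162],[.60,0,.162]]).round())
E
```

```text
130 None | 135 None | 140 None | 145 None | 150 (np.int64(331), np.int64(340), 10) | 155 (np.int64(284), np.int64(341), 58) | 160 (np.int64(284), np.int64(342), 59) | 165 (np.int64(284), np.int64(342), 59) | 170 (np.int64(284), np.int64(343), 60) | 175 (np.int64(284), np.int64(343), 60) | 180 (np.int64(284), np.int64(344), 61) | 185 (np.int64(283), np.int64(344), 62) | 
col318 [(230, [194, 203, 200]), (238, [195, 203, 200]), (246, [195, 204, 201]), (254, [195, 201, 198]), (262, [196, 203, 201]), (270, [192, 200, 197]), (278, [193, 200, 198]), (286, [192, 200, 196]), (294, [194, 200, 198]), (302, [192, 200, 197]), (310, [191, 197, 196]), (318, [193, 200, 193])]
240 [[118, 119, 117], [117, 122, 122], [119, 124, 124], [104, 108, 108], [193, 201, 199], [193, 201, 196], [195, 202, 201], [188, 196, 194], [196, 203, 199], [193, 202, 196], [198, 207, 202], [201, 208, 203], [191, 199, 198], [188, 199, 193], [195, 203, 200], [64, 67, 66], [120, 125, 125], [117, 122, 123], [118, 123, 124], [118, 116, 111]]
260 [[118, 121, 121], [120, 122, 124], [102, 106, 106], [60, 62, 60], [193, 202, 199], [193, 200, 196], [195, 202, 201], [191, 199, 194], [191, 197, 196], [193, 201, 196], [196, 204, 200], [196, 204, 201], [197, 204, 202], [195, 202, 199], [198, 205, 202], [63, 67, 65], [63, 65, 67], [120, 125, 125], [120, 124, 123], [118, 122, 123]]
275 [[115, 120, 120], [116, 120, 120], [58, 61, 58], [59, 60, 60], [191, 200, 197], [192, 199, 197], [196, 203, 200], [191, 197, 195], [189, 196, 192], [191, 198, 196], [197, 205, 202], [193, 199, 199], [193, 200, 197], [191, 199, 195], [194, 201, 200], [194, 201, 200], [60, 64, 64], [67, 70, 70], [116, 120, 123], [118, 122, 124]]
67.00956838621882
tcp in scene [[310. 172.]
 [313. 164.]
 [302. 195.]]
```

```bash
cat > fit.py <<'E'
from h import *
from scipy.optimize import least_squares
import sys
s=observe();im=capture("wrist");n=sys.argv[1];cv2.imwrite(f"pics/{n}.png",im);c=cam("wrist",s)
K=c[0];T=np.array(camera_info("wrist")["hand_eye"]);ct=(K,T)   # tool frame
H,S,V=cv2.split(cv2.cvtColor(im,cv2.COLOR_BGR2HSV))
m=((S<45)&(V>165)) if sys.argv[2]!="copper" else ((H<16)&(S>100)&(V>120))
m=m.astype(np.uint8);m[232:]=0
lab,L,st,_=(lambda r:(r[0],r[1],r[2],r[3]))(cv2.connectedComponentsWithStats(m))
i=max(range(1,lab),key=lambda j:st[j][4] if st[j][0]<318<st[j][0]+st[j][2] else 0);m=(L==i)
rows=[v for v in range(400) if m[v].sum()>40][2:]
lo=np.array([(np.where(m[v])[0].min(),v) for v in rows]);hi=np.array([(np.where(m[v])[0].max()+1,v) for v in rows])
cols=range(lo[0][0]+4,hi[0][0]-4,4);top=np.array([(u,np.where(m[:,u])[0].min()) for u in cols])
def f(p):
    Rm=R.from_rotvec(p[3:]).as_matrix();q=proj(ct,(np.array([[0,-.022,0],[0,.022,0],[-.05,-.022,0],[-.05,.022,0]])@Rm.T)+p[:3])
    d=lambda a,b,P:((b-a)[0]*(P-a)[:,1]-(b-a)[1]*(P-a)[:,0])/np.linalg.norm(b-a)
    return np.r_[d(q[0],q[2],lo),d(q[1],q[3],hi),d(q[0],q[1],top)]
best=min((least_squares(f,[.04,0,z,0,t,0],loss="soft_l1") for z in(0,.05) for t in(0,.7,-.4)),key=lambda r:r.cost)
Rm=R.from_rotvec(best.x[3:]).as_matrix()
print("rows",rows[0],rows[-1],"cols",lo[0],hi[0],lo[-1],hi[-1])
print("cost",best.cost,"near end mid (tool)",best.x[:3].round(4),"x-axis(to near)",Rm[:,0].round(3),"y",Rm[:,1].round(3))
print("far end",(best.x[:3]-.12*Rm[:,0]).round(4), s["tcp_pos"],s["finger_gap"],s["ft_force"])
E
python3 fit.py w17 grey
```

```text
rows 153 231 cols [284 153] [342 153] [283 231] [350 231]
cost 6.092279682267629 near end mid (tool) [ 0.0513 -0.0032  0.0586] x-axis(to near) [ 0.682 -0.041  0.73 ] y [0.043 0.999 0.015]
far end [-0.0306  0.0016 -0.029 ] [ 5.10544929e-01 -6.40826594e-06  1.56806731e-01] 0.03986117403448635 [-0.03993093  0.78312373 -1.55196308]
```

The fit shows the grey coupon has slipped: it hangs nose-down by about 47°, held about 75 mm from its near end. The grip is still at 40 N, so I'll carry it slowly to the tray and lay it flat by setting the nose on the floor first.

>>> {"op": "carry_out", "data": {
  "moves": [
    {"x": 0,"y": -0.003,"z": 0,"roll": 0},
    {"x": -0.001,"y": -0.01,"z": 0,"roll": -0.005},
    {"x": -0.002,"y": -0.022,"z": 0,"roll": -0.012},
    {"x": -0.003,"y": -0.037,"z": 0,"roll": -0.022},
    {"x": -0.004,"y": -0.053,"z": 0,"roll": -0.032},
    {"x": -0.005,"y": -0.069,"z": 0,"roll": -0.042},
    {"x": -0.006,"y": -0.085,"z": 0,"roll": -0.053},
    {"x": -0.0075,"y": -0.101,"z": 0,"roll": -0.063},
    {"x": -0.009,"y": -0.117,"z": 0,"roll": -0.074},
    {"x": -0.01,"y": -0.133,"z": 0,"roll": -0.084},
    {"x": -0.011,"y": -0.149,"z": 0,"roll": -0.094},
    {"x": -0.012,"y": -0.165,"z": 0,"roll": -0.104}
  ]
}}

```text
time: 29.68
tcp_pos: [0.4991, -0.1662, 0.1556]
orientation: [0.097, 3.14, 0.0]
ft_force: [-0.1, 1.1, -1.2]
finger_gap: 0.0401
finger_force: 39.9
```

>>> {"op": "carry_out", "data": {
  "moves": [
    {"x": -0.001,"y": -0.016,"z": 0,"roll": -0.01},
    {"x": -0.002,"y": -0.032,"z": 0,"roll": -0.02},
    {"x": -0.003,"y": -0.048,"z": 0,"roll": -0.03},
    {"x": -0.005,"y": -0.064,"z": 0,"roll": -0.04},
    {"x": -0.006,"y": -0.08,"z": 0,"roll": -0.05},
    {"x": -0.007,"y": -0.096,"z": 0,"roll": -0.06},
    {"x": -0.008,"y": -0.112,"z": 0,"roll": -0.07},
    {"x": -0.01,"y": -0.128,"z": 0,"roll": -0.08},
    {"x": -0.011,"y": -0.142,"z": 0,"roll": -0.09},
    {"x": -0.012,"y": -0.152,"z": 0,"roll": -0.096},
    {"x": -0.012,"y": -0.158,"z": 0,"roll": -0.1},
    {"x": -0.012,"y": -0.16,"z": 0,"roll": -0.1}
  ]
}}

```text
time: 31.18
tcp_pos: [0.4872, -0.3253, 0.1556]
orientation: [0.253, 3.131, 0.001]
ft_force: [-1.2, 0.4, -1.7]
finger_gap: 0.0403
finger_force: 39.9
```

```bash
python3 fit.py w18 grey
```

```text
rows 91 231 cols [257  91] [378  91] [264 231] [371 231]
cost 11.204168041841537 near end mid (tool) [ 0.088   0.0002 -0.0612] x-axis(to near) [1.    0.001 0.   ] y [-0.001  1.    -0.01 ]
far end [-0.032   0.0001 -0.0612] [ 0.48722194 -0.3253083   0.15557116] 0.0402505403495271 [-1.1701213   0.3634972  -1.73557265]
```

>>> {"op": "carry_out", "data": {
  "moves": [
    {"x": 0,"y": 0,"z": -0.01,"roll": 0},
    {"x": 0,"y": 0,"z": -0.025,"roll": 0},
    {"x": 0,"y": 0,"z": -0.045,"roll": 0},
    {"x": 0,"y": 0,"z": -0.062,"roll": 0},
    {"x": 0,"y": 0,"z": -0.074,"roll": 0},
    {"x": 0,"y": 0,"z": -0.08,"roll": 0},
    {"x": 0,"y": 0,"z": -0.083,"roll": 0},
    {"x": 0,"y": 0,"z": -0.083,"roll": 0}
  ]
}}

```text
time: 32.22
tcp_pos: [0.4874, -0.3253, 0.073]
orientation: [0.253, 3.131, -0.001]
ft_force: [-0.2, 0.1, -1.1]
finger_gap: 0.0401
finger_force: 39.9
```

>>> {"op": "carry_out", "data": {
  "moves": [
    {"x": 0,"y": 0,"z": -0.003,"roll": 0},
    {"x": 0,"y": 0,"z": -0.006,"roll": 0},
    {"x": 0,"y": 0,"z": -0.009,"roll": 0},
    {"x": 0,"y": 0,"z": -0.012,"roll": 0},
    {"x": 0,"y": 0,"z": -0.015,"roll": 0},
    {"x": 0,"y": 0,"z": -0.018,"roll": 0}
  ]
}}

```text
time: 32.98
tcp_pos: [0.4874, -0.3252, 0.0546]
orientation: [0.253, 3.131, -0.0]
ft_force: [0.4, -0.1, -0.0]
finger_gap: 0.0402
finger_force: 39.9
```

>>> {"op": "carry_out", "data": {
  "moves": [
    {"x": 0,"y": 0,"z": -0.004,"roll": 0},
    {"x": 0,"y": 0,"z": -0.008,"roll": 0},
    {"x": 0,"y": 0,"z": -0.012,"roll": 0},
    {"x": 0,"y": 0,"z": -0.016,"roll": 0},
    {"x": 0,"y": 0,"z": -0.02,"roll": 0},
    {"x": 0,"y": 0,"z": -0.024,"roll": 0}
  ]
}}

```text
time: 33.72
tcp_pos: [0.4872, -0.3251, 0.0304]
orientation: [0.253, 3.131, 0.0]
ft_force: [0.9, 0.5, 0.8]
finger_gap: 0.039
finger_force: 45.4
```

```bash
python3 - <<'E'
from h import *
s=observe();im=capture("wrist");cv2.imwrite("pics/w19.png",im);c=cam("wrist",s)
# column profiles: hunt the coupon's colour (greenish white) vs tray white
for v in range(60,240,10): print(v,[im[v,u].tolist() for u in range(270,371,20)])
E
```

```text
60 [[101, 127, 86], [101, 127, 87], [104, 128, 89], [101, 126, 87], [101, 126, 88], [101, 126, 87]]
70 [[105, 112, 110], [104, 111, 109], [106, 113, 111], [107, 114, 111], [105, 110, 110], [105, 110, 110]]
80 [[222, 226, 224], [223, 227, 226], [224, 227, 225], [221, 226, 225], [220, 227, 224], [218, 226, 226]]
90 [[224, 228, 226], [224, 229, 227], [225, 228, 226], [224, 228, 226], [221, 228, 226], [219, 227, 226]]
100 [[223, 228, 226], [223, 229, 227], [222, 228, 225], [223, 228, 226], [221, 229, 228], [220, 227, 228]]
110 [[223, 228, 227], [223, 228, 226], [224, 228, 227], [221, 228, 227], [221, 228, 228], [218, 226, 227]]
120 [[223, 229, 227], [202, 195, 186], [193, 188, 178], [198, 192, 182], [181, 191, 189], [219, 227, 228]]
130 [[221, 228, 227], [189, 186, 176], [186, 182, 174], [185, 182, 173], [220, 227, 227], [219, 226, 228]]
140 [[223, 230, 228], [190, 187, 177], [183, 178, 171], [184, 179, 170], [220, 227, 227], [218, 225, 227]]
150 [[221, 230, 227], [192, 187, 178], [182, 178, 169], [183, 178, 170], [218, 225, 226], [219, 225, 228]]
160 [[219, 227, 226], [188, 185, 175], [179, 175, 167], [180, 176, 167], [216, 224, 227], [216, 223, 226]]
170 [[218, 226, 227], [191, 186, 178], [180, 176, 168], [182, 179, 171], [215, 223, 226], [215, 223, 225]]
180 [[217, 226, 227], [190, 185, 177], [182, 177, 169], [184, 179, 170], [216, 222, 226], [214, 222, 225]]
190 [[216, 224, 226], [187, 182, 175], [182, 178, 170], [183, 178, 169], [214, 221, 225], [213, 220, 224]]
200 [[215, 223, 225], [187, 183, 172], [184, 180, 173], [183, 178, 169], [213, 220, 224], [212, 220, 224]]
210 [[213, 221, 224], [183, 177, 170], [185, 181, 171], [183, 178, 171], [213, 221, 224], [212, 219, 222]]
220 [[211, 219, 223], [184, 182, 172], [187, 184, 174], [182, 178, 169], [168, 177, 182], [211, 219, 222]]
230 [[212, 219, 223], [184, 180, 170], [184, 181, 173], [182, 178, 168], [161, 168, 167], [208, 217, 221]]
```

```bash
python3 - <<'E'
from h import *
im=cv2.imread("pics/w19.png").astype(int)
for v in list(range(232,320,8))+[345,352,360,370,380]: print(v,[im[v,u].tolist() for u in range(262,375,16)])
b=cv2.imread("pics/w18.png").astype(int)
print("w18")
for v in list(range(110,320,16)): print(v,[b[v,u].tolist() for u in range(262,375,16)])
E
```

```text
232 [[209, 218, 222], [162, 170, 174], [186, 182, 173], [187, 183, 174], [190, 185, 177], [181, 178, 169], [187, 196, 201], [209, 217, 221]]
240 [[207, 217, 221], [102, 104, 105], [187, 182, 173], [184, 181, 171], [185, 181, 172], [182, 176, 168], [101, 104, 105], [207, 217, 220]]
248 [[100, 103, 105], [100, 102, 104], [188, 185, 175], [183, 179, 169], [185, 180, 171], [181, 177, 168], [101, 104, 105], [99, 105, 105]]
256 [[98, 102, 101], [63, 63, 64], [187, 183, 173], [183, 180, 171], [185, 181, 171], [178, 175, 165], [78, 79, 79], [102, 105, 105]]
264 [[97, 102, 100], [61, 63, 63], [187, 183, 173], [182, 177, 168], [186, 181, 173], [181, 176, 166], [62, 62, 61], [97, 99, 100]]
272 [[96, 100, 100], [58, 57, 58], [187, 180, 172], [181, 177, 168], [183, 179, 169], [180, 174, 165], [60, 57, 56], [96, 97, 99]]
280 [[94, 97, 98], [56, 58, 56], [182, 177, 168], [178, 174, 166], [185, 180, 171], [180, 174, 167], [58, 58, 58], [98, 101, 99]]
288 [[95, 97, 98], [54, 56, 54], [185, 181, 171], [176, 172, 162], [187, 182, 173], [178, 174, 163], [56, 58, 57], [93, 98, 99]]
296 [[94, 97, 99], [88
[... 2224 characters left out ...]
106, 110, 111], [161, 172, 175]]
254 [[103, 107, 110], [60, 63, 61], [171, 178, 175], [164, 171, 168], [167, 175, 172], [164, 170, 168], [68, 71, 71], [102, 107, 106]]
270 [[97, 102, 102], [52, 53, 55], [168, 176, 172], [161, 167, 164], [169, 176, 175], [167, 173, 171], [56, 61, 60], [100, 105, 104]]
286 [[99, 102, 103], [48, 50, 48], [168, 176, 173], [159, 166, 164], [172, 179, 175], [163, 170, 167], [54, 56, 55], [99, 103, 103]]
302 [[83, 85, 84], [103, 134, 84], [165, 172, 170], [158, 164, 162], [170, 178, 174], [162, 170, 167], [99, 128, 83], [96, 100, 100]]
318 [[78, 84, 82], [102, 132, 83], [164, 172, 169], [178, 185, 176], [154, 158, 156], [114, 135, 104], [99, 127, 80], [86, 89, 90]]
```

```bash
python3 - <<'E'
from h import *
now={n:capture(n) for n in("scene","top")}
for n,i in now.items(): cv2.imwrite(f"pics/{n}19.png",i)
im=cv2.imread("pics/w19.png");H,S,V=cv2.split(cv2.cvtColor(im,cv2.COLOR_BGR2HSV));I=im.astype(int)
c=cam("wrist")
al=((I[...,0]-I[...,2]>6)&(V>150)); gr=((I[...,1]-I[...,0]>3)&(I[...,1]-I[...,2]>1)&(V>150)&(S<40))
for nm,m in(("al",al),("gr",gr)):
    k=cv2.morphologyEx(m.astype(np.uint8),cv2.MORPH_OPEN,np.ones((3,3)))
    _,_,st,_=cv2.connectedComponentsWithStats(k);print(nm,[x.tolist() for x in st[1:] if x[4]>60])
for v in(130,200,280):print(v,[u for u in range(240,400) if al[v,u]][::60], np.where(al[v])[0][[0,-1]] if al[v].any() else 0)
for n in now:
    a=cv2.imread(f"pics/{n}0.png").astype(int);d=np.abs(now[n].astype(int)-a).max(2)>25
    _,_,st,ce=cv2.connectedComponentsWithStats(cv2.morphologyEx(d.astype(np.uint8),cv2.MORPH_OPEN,np.ones((2,2))));print(n,[x.tolist() for x in st[1:] if x[4]>15])
ct=cam("top");print("tray corners top",proj(ct,[[.3727,-.3717,.028],[.3931,-.2441,.028],[.5703,-.2691,.028],[.549,-.4018,.028]]).round())
E
```

```text
al [[275, 117, 79, 198, 13382]]
gr [[286, 88, 13, 9, 76], [282, 99, 13, 15, 87]]
130 [275, 335] [275 348]
200 [279, 339] [279 348]
280 [284, 344] [284 352]
scene [[140, 0, 122, 197, 8529], [237, 0, 81, 49, 2282], [327, 0, 20, 59, 732], [372, 0, 28, 121, 2586], [164, 52, 7, 3, 16], [320, 55, 9, 5, 35], [331, 62, 5, 5, 16], [316, 66, 13, 19, 175], [347, 75, 5, 7, 23], [332, 99, 22, 8, 115], [340, 112, 29, 15, 245], [403, 189, 19, 38, 263], [327, 193, 44, 14, 286], [267, 208, 26, 37, 637], [290, 210, 24, 38, 628]]
top [[310, 153, 15, 36, 455], [327, 152, 15, 36, 473], [332, 180, 135, 182, 8564], [229, 194, 14, 38, 218], [271, 217, 37, 9, 212], [357, 277, 222, 123, 10183], [279, 290, 52, 38, 757], [253, 304, 62, 60, 1850], [299, 330, 28, 38, 115], [456, 351, 4, 7, 17], [322, 362, 34, 28, 337], [291, 369, 29, 31, 348], [368, 369, 4, 12, 33], [322, 391, 6, 7, 21]]
tray corners top [[418. 242.]
 [382. 236.]
 [389. 187.]
 [426. 194.]]
```

```bash
python3 - <<'E'
from h import *
I=cv2.imread("pics/w19.png").astype(int);al=((I[...,0]-I[...,2]>4)&(I.max(2)>140))
for v in range(116,316,9):
    q=np.where(al[v,250:390])[0]+250
    print(v,q[0],q[-1],I[v,300:336].mean(0).round().tolist(),"sides",I[v,q[0]-4].tolist(),I[v,q[-1]+4].tolist())
E
```

```text
Traceback (most recent call last):
IndexError: index 0 is out of bounds for axis 0 with size 0
```

```bash
python3 - <<'E'
from h import *
I=cv2.imread("pics/w19.png").astype(int);al=((I[...,0]-I[...,2]>4)&(I.max(2)>140))
for v in range(118,316,8):
    q=np.where(al[v,250:390])[0]+250
    if len(q):print(v,q[0],q[-1],I[v,300:336].mean(0).round().tolist(),"sides",I[v,q[0]-4].tolist(),I[v,q[-1]+4].tolist())
E
```

```text
118 281 349 [199.0, 192.0, 184.0] sides [222, 227, 226] [220, 228, 228]
126 275 349 [186.0, 182.0, 174.0] sides [222, 229, 228] [219, 227, 228]
134 276 348 [186.0, 183.0, 173.0] sides [223, 230, 228] [219, 227, 228]
142 276 348 [186.0, 182.0, 173.0] sides [223, 230, 228] [220, 228, 228]
150 277 348 [186.0, 182.0, 173.0] sides [222, 229, 228] [219, 227, 228]
158 277 348 [186.0, 182.0, 173.0] sides [219, 227, 226] [218, 224, 227]
166 277 346 [185.0, 181.0, 172.0] sides [219, 226, 226] [217, 225, 227]
174 278 346 [185.0, 181.0, 172.0] sides [218, 225, 227] [216, 224, 226]
182 278 347 [185.0, 182.0, 172.0] sides [217, 225, 226] [215, 222, 225]
190 279 347 [185.0, 180.0, 172.0] sides [215, 222, 225] [214, 222, 225]
198 279 347 [184.0, 180.0, 172.0] sides [215, 222, 225] [211, 219, 223]
206 280 348 [184.0, 180.0, 171.0] sides [213, 221, 223] [212, 220, 224]
214 280 348 [184.0, 180.0, 171.0] sides [213, 220, 224] [211, 218, 222]
222 281 349 [184.0, 180.0, 171.0] sides [212, 219, 223] [211, 219, 223]
230 281 349 [184.0, 180.0, 170.0] sides [212, 218, 222] [208, 218, 222]
238 287 348 [183.0, 179.0, 170.0] sides [70, 71, 70] [72, 74, 73]
246 287 348 [183.0, 179.0, 170.0] sides [66, 66, 64] [66, 70, 65]
254 287 348 [183.0, 179.0, 169.0] sides [65, 67, 64] [68, 68, 67]
262 286 349 [182.0, 178.0, 169.0] sides [62, 64, 61] [65, 66, 64]
270 284 350 [182.0, 178.0, 169.0] sides [61, 62, 61] [61, 62, 59]
278 284 352 [182.0, 177.0, 168.0] sides [55, 55, 53] [62, 61, 59]
286 284 352 [182.0, 177.0, 168.0] sides [68, 70, 71] [57, 58, 56]
294 285 352 [181.0, 177.0, 168.0] sides [204, 215, 219] [151, 158, 162]
302 285 353 [181.0, 176.0, 167.0] sides [203, 211, 217] [199, 210, 214]
310 285 353 [180.0, 176.0, 166.0] sides [201, 213, 216] [201, 213, 216]
```

```bash
python3 - <<'E'
from h import *
I=lambda n:cv2.imread(f"pics/{n}.png").astype(int)
print("w6 white",I("w6")[100:140,280:300].mean((0,1)),"grey",I("w6")[100:140,340:365].mean((0,1)))
print("w15 grey",I("w15")[140:190,305:330].mean((0,1)),"w16",I("w16")[180:220,300:330].mean((0,1)),"w10",I("w10")[200:220,300:330].mean((0,1)),"w12 tray",I("w12")[170:230,305:330].mean((0,1)))
# every greenish-grey blob, top19 and scene19, wrist19
for n in("w18","w19"):
    i=I(n);a=i.astype(float);m=(a[...,1]-a[...,0]>4)&(a[...,1]-a[...,2]>0.5)&(a.max(2)>140)&(a.max(2)-a.min(2)<20)
    k=cv2.morphologyEx(m.astype(np.uint8),cv2.MORPH_OPEN,np.ones((5,5)));_,_,st,_=cv2.connectedComponentsWithStats(k);print(n,[x.tolist() for x in st[1:] if x[4]>40])
E
```

```text
w6 white [227.805   222.18125 215.44125] grey [216.474 212.595 202.714]
w15 grey [218.0696 216.3392 206.5664] w16 [192.445      200.65166667 196.8475    ] w10 [215.01       209.34666667 198.78333333] w12 tray [216.942      214.12666667 206.57266667]
w18 [[344, 118, 7, 8, 53], [258, 120, 17, 18, 211], [282, 151, 76, 168, 9678]]
w19 [[351, 62, 10, 8, 79], [370, 62, 9, 8, 62], [318, 74, 53, 43, 1340], [257, 98, 37, 47, 792]]
```

So the steel coupon only looks bluish when it lies flat. Lowering has already turned it nearly level, and I'll continue down.

>>> {"op": "carry_out", "data": {
  "moves": [
    {"x": 0,"y": 0,"z": -0.003,"roll": 0},
    {"x": 0,"y": 0,"z": -0.006,"roll": 0},
    {"x": 0,"y": 0,"z": -0.009,"roll": 0},
    {"x": 0,"y": 0,"z": -0.012,"roll": 0},
    {"x": 0,"y": 0,"z": -0.015,"roll": 0},
    {"x": 0,"y": 0,"z": -0.018,"roll": 0},
    {"x": 0,"y": 0,"z": -0.019,"roll": 0},
    {"x": 0,"y": 0,"z": -0.019,"roll": 0}
  ]
}}

```text
time: 34.88
tcp_pos: [0.4872, -0.3252, 0.0123]
orientation: [0.253, 3.131, -0.0]
ft_force: [-1.6, 1.6, 5.1]
finger_gap: 0.0281
finger_force: 2.1
```

>>> {"op": "carry_out", "data": {
  "moves": [
    {"x": 0,"y": 0,"z": 0.02,"roll": 0},
    {"x": 0,"y": 0,"z": 0.06,"roll": 0},
    {"x": 0,"y": 0,"z": 0.11,"roll": 0},
    {"x": 0,"y": 0,"z": 0.15,"roll": 0},
    {"x": 0,"y": 0,"z": 0.15,"roll": 0},
    {"x": 0,"y": 0,"z": 0.15,"roll": 0}
  ]
}}

```text
time: 35.62
tcp_pos: [0.4867, -0.3248, 0.1601]
orientation: [-0.253, -3.13, -0.002]
ft_force: [0.3, 0.5, -0.7]
finger_gap: 0.0283
finger_force: 0.0
```

```bash
cat > tray.py <<'E'
from h import *
import sys
s=observe();im=capture("wrist");n=sys.argv[1];cv2.imwrite(f"pics/{n}.png",im);c=cam("wrist",s);I=im.astype(int)
print(s["tcp_pos"].round(4),s["finger_gap"],s["ft_force"].round(1))
m=(I[...,0]-I[...,2]>3)&(I.max(2)>140)
if len(sys.argv)>2: H,S,V=cv2.split(cv2.cvtColor(im,cv2.COLOR_BGR2HSV));m=(H<16)&(S>100)&(V>120)
k=cv2.morphologyEx(m.astype(np.uint8),cv2.MORPH_OPEN,np.ones((5,5)));_,_,st,_=cv2.connectedComponentsWithStats(k);print([x.tolist() for x in st[1:] if x[4]>300])
a=np.radians(-9.25);u=np.array([np.cos(a),np.sin(a)]);w=np.array([-u[1],u[0]]);o=np.array([.4718,-.3223])
for cc in cv2.findContours(k,0,1)[0]:
    if cv2.contourArea(cc)<300: continue
    h=cv2.approxPolyDP(cc,4,True)[:,0]
    for z in(.008,.012): P=ray(c,h,z)[:,:2]-o;print(z,[(int(q[0]),int(q[1]),round(p@u*1e3),round(p@w*1e3)) for q,p in zip(h,P)])
E
python3 tray.py w20
```

```text
[ 0.4867 -0.3248  0.1601] 0.02828373999839026 [ 0.3  0.5 -0.7]
[[259, 0, 46, 18, 703], [501, 71, 22, 22, 326], [288, 116, 49, 114, 5097], [505, 242, 10, 77, 479], [276, 375, 87, 17, 1032]]
0.008 [(361, 375, 270, 58), (276, 385, 286, -55), (276, 391, 297, -55), (362, 391, 297, 61)]
0.012 [(361, 375, 266, 58), (276, 385, 282, -54), (276, 391, 292, -55), (362, 391, 292, 60)]
0.008 [(505, 242, 80, 218), (509, 318, 182, 240), (514, 318, 182, 246), (511, 242, 80, 225)]
0.012 [(505, 242, 78, 215), (509, 318, 179, 237), (514, 318, 179, 243), (511, 242, 78, 222)]
0.008 [(297, 116, -61, -21), (291, 119, -58, -27), (288, 227, 61, -33), (325, 229, 64, 9), (334, 224, 57, 19), (335, 151, -25, 19), (330, 149, -27, 14), (336, 146, -30, 20), (336, 137, -40, 20), (331, 136, -41, 15), (336, 121, -56, 20)]
0.012 [(297, 116, -61, -20), (291, 119, -58, -27), (288, 227, 60, -33), (325, 229, 62, 9), (334, 224, 56, 19), (335, 151, -26, 19), (330, 149, -28, 14), (336, 146, -31, 20), (336, 137, -40, 20), (331, 136, -41, 15), (336, 121, -56, 19)]
0.008 [(259, 0, -166, -54), (259, 12, -156, -55), (303, 15, -154, -13), (304, 0, -166, -12)]
0.012 [(259, 0, -165, -54), (259, 12, -155, -54), (303, 15, -153, -13), (304, 0, -165, -12)]
```

Both coupons now lie in the tray; their union spans −61..62 by −33..20 mm about its centre. Next is the copper coupon, with a deeper grip this time.

>>> {"op": "carry_out", "data": {
  "moves": [
    {"x": 0.2165,"y": 0.3875,"z": 0,"roll": 0.2035},
    {"x": 0.2165,"y": 0.3875,"z": 0,"roll": 0.2035},
    {"x": 0.2165,"y": 0.3875,"z": 0,"roll": 0.2035},
    {"x": 0.2165,"y": 0.3875,"z": 0,"roll": 0.2035},
    {"x": 0.2165,"y": 0.3875,"z": 0,"roll": 0.2035},
    {"x": 0.2165,"y": 0.3875,"z": 0,"roll": 0.2035},
    {"x": 0.2165,"y": 0.3875,"z": 0,"roll": 0.2035},
    {"x": 0.2165,"y": 0.3875,"z": 0,"roll": 0.2035},
    {"x": 0.2165,"y": 0.3875,"z": 0,"roll": 0.2035},
    {"x": 0.2165,"y": 0.3875,"z": -0.04,"roll": 0.2035},
    {"x": 0.2165,"y": 0.3875,"z": -0.078,"roll": 0.2035},
    {"x": 0.2165,"y": 0.3875,"z": -0.078,"roll": 0.2035}
  ],
  "hand": 0
}}

```text
time: 37.17
tcp_pos: [0.7, 0.0601, 0.0785]
orientation: [0.062, -3.131, 0.0]
ft_force: [0.5, -0.2, -0.5]
finger_gap: 0.0003
finger_force: 0.0
```

>>> {"op": "carry_out", "data": {
  "moves": [
    {"x": 0,"y": 0,"z": 0,"roll": 0}
  ]
}}

```text
time: 37.3
tcp_pos: [0.704, 0.061, 0.0852]
orientation: [-0.064, 3.139, -0.0]
ft_force: [0.4, -0.1, 0.7]
finger_gap: 0.0006
finger_force: 0.0
```

```bash
python3 cp.py w21 copper .064
```

```text
[0.704  0.061  0.0852] [-0.064  3.139 -0.   ] [ 0.01  0.48  1.12 -0.    1.54 -1.61] 37.3 [ 0.4 -0.1  0.7] 0.0006
(0.6247, 0.0593, 0.1201, 0.0439, 1.2, (np.float64(320.0), np.float64(102.0)))
```

>>> {"op": "carry_out", "data": {
  "moves": [
    {"x": 0,"y": 0.001,"z": -0.012,"roll": 0},
    {"x": 0,"y": 0.001,"z": -0.02,"roll": 0},
    {"x": 0,"y": 0.001,"z": -0.022,"roll": 0},
    {"x": 0,"y": 0.001,"z": -0.022,"roll": 0},
    {"x": 0,"y": 0.001,"z": -0.022,"roll": 0}
  ]
}}

```text
time: 37.98
tcp_pos: [0.7039, 0.0634, 0.0619]
orientation: [-0.066, 3.14, 0.0]
ft_force: [-0.3, -0.4, -0.1]
finger_gap: 0.0008
finger_force: 0.0
```

>>> {"op": "carry_out", "data": {
  "moves": [
    {"x": -0.004,"y": -0.001,"z": -0.0004,"roll": 0},
    {"x": -0.01,"y": -0.0015,"z": -0.0004,"roll": 0},
    {"x": -0.017,"y": -0.002,"z": -0.0004,"roll": 0},
    {"x": -0.024,"y": -0.002,"z": -0.0004,"roll": 0},
    {"x": -0.031,"y": -0.0025,"z": -0.0004,"roll": 0},
    {"x": -0.038,"y": -0.0025,"z": -0.0004,"roll": 0},
    {"x": -0.045,"y": -0.003,"z": -0.0004,"roll": 0},
    {"x": -0.052,"y": -0.003,"z": -0.0004,"roll": 0},
    {"x": -0.059,"y": -0.003,"z": -0.0004,"roll": 0},
    {"x": -0.064,"y": -0.003,"z": -0.0004,"roll": 0},
    {"x": -0.066,"y": -0.003,"z": -0.0004,"roll": 0},
    {"x": -0.066,"y": -0.003,"z": -0.0004,"roll": 0}
  ]
}}

```text
time: 39.48
tcp_pos: [0.6374, 0.0604, 0.0612]
orientation: [0.066, -3.14, -0.0]
ft_force: [0.2, 0.4, 0.6]
finger_gap: 0.0002
finger_force: 0.0
```

```bash
python3 cp.py w22 copper .064
```

```text
[0.6374 0.0604 0.0612] [ 0.066 -3.14  -0.   ] [ 0.01  0.35  1.34  0.    1.45 -1.61] 39.475 [0.2 0.4 0.6] 0.0002
(0.568, 0.0559, 0.1201, 0.044, 3.1, (np.float64(314.0), np.float64(118.0)))
```

>>> {"op": "carry_out", "data": {
  "moves": [
    {"x": -0.004,"y": 0,"z": 0,"roll": 0},
    {"x": -0.008,"y": -0.0005,"z": 0,"roll": 0},
    {"x": -0.011,"y": -0.001,"z": 0,"roll": 0},
    {"x": -0.012,"y": -0.001,"z": 0,"roll": 0},
    {"x": -0.012,"y": -0.001,"z": 0,"roll": 0},
    {"x": -0.009,"y": -0.001,"z": 0,"roll": 0},
    {"x": -0.004,"y": -0.001,"z": 0.03,"roll": 0},
    {"x": -0.01,"y": -0.001,"z": 0.08,"roll": 0},
    {"x": -0.04,"y": -0.001,"z": 0.09,"roll": 0},
    {"x": -0.05,"y": -0.001,"z": 0.09,"roll": 0},
    {"x": -0.05,"y": -0.001,"z": 0.09,"roll": 0}
  ]
}}

```text
time: 40.9
tcp_pos: [0.5871, 0.0594, 0.1502]
orientation: [0.066, -3.14, -0.0]
ft_force: [-0.6, 0.6, -0.1]
finger_gap: 0.0006
finger_force: 0.0
```

```bash
python3 cp.py w23 copper .064
```

```text
[0.5871 0.0594 0.1502] [ 0.066 -3.14  -0.   ] [ 0.    0.19  1.36  0.    1.59 -1.61] 40.9 [-0.6  0.6 -0.1] 0.0006
(0.5557, 0.0555, 0.119, 0.0438, 2.5, (np.float64(314.0), np.float64(165.0)))
```

>>> {"op": "carry_out", "data": {
  "moves": [
    {"x": -0.0585,"y": -0.005,"z": 0,"roll": 0},
    {"x": -0.0585,"y": -0.005,"z": 0,"roll": 0},
    {"x": -0.0585,"y": -0.005,"z": -0.04,"roll": 0},
    {"x": -0.0585,"y": -0.005,"z": -0.075,"roll": 0},
    {"x": -0.0585,"y": -0.005,"z": -0.092,"roll": 0},
    {"x": -0.0585,"y": -0.005,"z": -0.099,"roll": 0},
    {"x": -0.0585,"y": -0.005,"z": -0.099,"roll": 0},
    {"x": -0.0585,"y": -0.005,"z": -0.099,"roll": 0}
  ],
  "hand": 0.75
}}

```text
time: 41.95
tcp_pos: [0.5303, 0.0544, 0.0536]
orientation: [-0.066, 3.138, 0.0]
ft_force: [-0.1, 0.4, -0.6]
finger_gap: 0.0704
finger_force: 0.0
```

>>> {"op": "carry_out", "data": {
  "moves": [
    {"x": 0,"y": 0,"z": 0,"roll": 0},
    {"x": 0,"y": 0,"z": 0,"roll": 0},
    {"x": 0,"y": 0,"z": 0,"roll": 0},
    {"x": 0,"y": 0,"z": 0,"roll": 0},
    {"x": 0,"y": 0,"z": 0,"roll": 0},
    {"x": 0,"y": 0,"z": 0,"roll": 0}
  ],
  "hand": 0.3
}}

```text
time: 42.7
tcp_pos: [0.5292, 0.0543, 0.0524]
orientation: [-0.066, 3.141, 0.0]
ft_force: [-1.0, -0.5, 1.6]
finger_gap: 0.0412
finger_force: 40.0
```

```bash
python3 fit.py w24 copper
```

```text
rows 177 231 cols [287 177] [346 177] [284 231] [351 231]
cost 4.205662318350802 near end mid (tool) [ 0.0341 -0.0005  0.0507] x-axis(to near) [ 0.593 -0.014  0.805] y [-0.004  1.     0.02 ]
far end [-0.0371  0.0012 -0.0459] [0.52919389 0.05433985 0.0523538 ] 0.041232601886786444 [-1.04278149 -0.49867808  1.64689434]
```

The fit shows the copper coupon also tipped nose-down: its nose is near the bench and it leans on the stage edge, but it is now gripped at 40 N. I'll lift it carefully and check the hold.

>>> {"op": "carry_out", "data": {
  "moves": [
    {"x": 0,"y": 0,"z": 0.003,"roll": 0},
    {"x": 0,"y": 0,"z": 0.009,"roll": 0},
    {"x": 0,"y": 0,"z": 0.02,"roll": 0},
    {"x": 0,"y": 0,"z": 0.035,"roll": 0},
    {"x": 0,"y": 0,"z": 0.055,"roll": 0},
    {"x": 0,"y": 0,"z": 0.075,"roll": 0},
    {"x": 0,"y": 0,"z": 0.095,"roll": 0},
    {"x": -0.003,"y": 0,"z": 0.107,"roll": 0},
    {"x": -0.01,"y": 0,"z": 0.11,"roll": 0},
    {"x": -0.016,"y": 0,"z": 0.11,"roll": 0},
    {"x": -0.018,"y": 0,"z": 0.11,"roll": 0},
    {"x": -0.018,"y": 0,"z": 0.11,"roll": 0}
  ]
}}

```text
time: 44.25
tcp_pos: [0.5107, 0.0544, 0.1616]
orientation: [0.066, -3.14, -0.0]
ft_force: [-0.1, -0.0, -1.1]
finger_gap: 0.0411
finger_force: 40.0
```

```bash
python3 fit.py w25 copper
```

```text
rows 179 231 cols [287 179] [346 179] [284 231] [351 231]
cost 4.754873146564609 near end mid (tool) [ 0.0325 -0.0006  0.0522] x-axis(to near) [ 0.557 -0.014  0.83 ] y [0.024 1.    0.002]
far end [-0.0343  0.0012 -0.0474] [0.51065338 0.05436843 0.16155574] 0.04107389559351346 [-0.13080125 -0.00675996 -1.06544303]
```

>>> {"op": "carry_out", "data": {
  "moves": [
    {"x": 0,"y": -0.004,"z": 0,"roll": 0},
    {"x": -0.002,"y": -0.014,"z": 0,"roll": -0.006},
    {"x": -0.004,"y": -0.029,"z": 0,"roll": -0.014},
    {"x": -0.007,"y": -0.047,"z": 0,"roll": -0.024},
    {"x": -0.009,"y": -0.066,"z": 0,"roll": -0.034},
    {"x": -0.012,"y": -0.085,"z": 0,"roll": -0.044},
    {"x": -0.015,"y": -0.104,"z": 0,"roll": -0.054},
    {"x": -0.018,"y": -0.123,"z": 0,"roll": -0.064},
    {"x": -0.02,"y": -0.142,"z": 0,"roll": -0.074},
    {"x": -0.023,"y": -0.161,"z": 0,"roll": -0.084},
    {"x": -0.026,"y": -0.18,"z": 0,"roll": -0.094},
    {"x": -0.028,"y": -0.199,"z": 0,"roll": -0.104}
  ]
}}

```text
time: 45.8
tcp_pos: [0.4826, -0.1463, 0.1623]
orientation: [0.1, 3.14, -0.0]
ft_force: [0.3, 0.9, -1.5]
finger_gap: 0.0414
finger_force: 40.0
```

>>> {"op": "carry_out", "data": {
  "moves": [
    {"x": -0.003,"y": -0.019,"z": 0,"roll": -0.01},
    {"x": -0.006,"y": -0.038,"z": 0,"roll": -0.02},
    {"x": -0.009,"y": -0.057,"z": 0,"roll": -0.03},
    {"x": -0.011,"y": -0.076,"z": 0,"roll": -0.04},
    {"x": -0.014,"y": -0.095,"z": 0,"roll": -0.05},
    {"x": -0.017,"y": -0.114,"z": 0,"roll": -0.06},
    {"x": -0.02,"y": -0.133,"z": 0,"roll": -0.07},
    {"x": -0.022,"y": -0.15,"z": 0,"roll": -0.08},
    {"x": -0.024,"y": -0.163,"z": 0,"roll": -0.09},
    {"x": -0.0255,"y": -0.172,"z": 0,"roll": -0.1},
    {"x": -0.0255,"y": -0.1755,"z": 0,"roll": -0.1},
    {"x": -0.0255,"y": -0.1755,"z": 0,"roll": -0.1}
  ]
}}

```text
time: 47.3
tcp_pos: [0.4578, -0.32, 0.1622]
orientation: [0.254, 3.131, 0.001]
ft_force: [0.7, 0.5, -2.3]
finger_gap: 0.0413
finger_force: 40.0
```

```bash
python3 fit.py w26 copper
```

```text
rows 179 231 cols [288 179] [345 179] [284 231] [351 231]
cost 4.501195975985115 near end mid (tool) [ 0.0323 -0.0004  0.0522] x-axis(to near) [ 0.586 -0.015  0.81 ] y [-0.005  1.     0.022]
far end [-0.038   0.0014 -0.045 ] [ 0.45776563 -0.32001842  0.16219044] 0.0412513234743925 [ 0.7278414   0.54172042 -2.2701831 ]
```

>>> {"op": "carry_out", "data": {
  "moves": [
    {"x": 0,"y": 0,"z": -0.012,"roll": 0},
    {"x": 0,"y": 0,"z": -0.03,"roll": 0},
    {"x": 0,"y": 0,"z": -0.052,"roll": 0},
    {"x": 0,"y": 0,"z": -0.07,"roll": 0},
    {"x": 0,"y": 0,"z": -0.083,"roll": 0},
    {"x": 0,"y": 0,"z": -0.09,"roll": 0},
    {"x": 0,"y": 0,"z": -0.092,"roll": 0},
    {"x": 0,"y": 0,"z": -0.092,"roll": 0}
  ]
}}

```text
time: 48.35
tcp_pos: [0.458, -0.3204, 0.0708]
orientation: [0.254, 3.13, -0.001]
ft_force: [-0.8, 0.2, -1.6]
finger_gap: 0.0414
finger_force: 40.0
```

>>> {"op": "carry_out", "data": {
  "moves": [
    {"x": 0,"y": 0,"z": -0.004,"roll": 0},
    {"x": 0.003,"y": -0.0005,"z": -0.008,"roll": 0},
    {"x": 0.006,"y": -0.001,"z": -0.012,"roll": 0},
    {"x": 0.009,"y": -0.0015,"z": -0.016,"roll": 0},
    {"x": 0.012,"y": -0.002,"z": -0.02,"roll": 0},
    {"x": 0.014,"y": -0.002,"z": -0.024,"roll": 0},
    {"x": 0.016,"y": -0.0025,"z": -0.028,"roll": 0},
    {"x": 0.018,"y": -0.003,"z": -0.032,"roll": 0}
  ]
}}

```text
time: 49.35
tcp_pos: [0.4759, -0.3232, 0.038]
orientation: [0.254, 3.131, -0.0]
ft_force: [1.7, -0.7, 1.6]
finger_gap: 0.0411
finger_force: 40.0
```

```bash
python3 fit.py w27 copper
```

```text
rows 154 231 cols [283 154] [350 154] [283 231] [352 231]
cost 3.45637679076426 near end mid (tool) [ 0.0545 -0.0004  0.0253] x-axis(to near) [ 0.914 -0.015  0.406] y [ 0.018  1.    -0.004]
far end [-0.0552  0.0014 -0.0233] [ 0.47586584 -0.32324149  0.03804067] 0.041128335328132405 [ 1.65250912 -0.70714383  1.63225588]
```

>>> {"op": "carry_out", "data": {
  "moves": [
    {"x": 0,"y": 0,"z": -0.004,"roll": 0},
    {"x": 0.001,"y": 0,"z": -0.008,"roll": 0},
    {"x": 0.002,"y": 0,"z": -0.012,"roll": 0},
    {"x": 0.003,"y": 0,"z": -0.016,"roll": 0},
    {"x": 0.003,"y": 0,"z": -0.02,"roll": 0},
    {"x": 0.003,"y": 0,"z": -0.0215,"roll": 0}
  ]
}}

```text
time: 50.15
tcp_pos: [0.4779, -0.3228, 0.0163]
orientation: [-0.254, -3.129, -0.001]
ft_force: [-2.2, 0.1, 5.2]
finger_gap: 0.0281
finger_force: 2.8
```

```bash
python3 fit.py w28 copper
```

```text
rows 153 231 cols [273 153] [349 153] [275 231] [343 231]
cost 8.177672229100873 near end mid (tool) [ 0.0582 -0.0032  0.0013] x-axis(to near) [1.    0.012 0.013] y [-0.014  0.994  0.113]
far end [-0.0618 -0.0046 -0.0002] [ 0.47786088 -0.32282173  0.01627332] 0.028104893075259832 [-2.22548134  0.10888446  5.18187444]
```

>>> {"op": "carry_out", "data": {
  "moves": [
    {"x": 0,"y": 0,"z": 0.02,"roll": 0},
    {"x": 0,"y": 0,"z": 0.06,"roll": 0},
    {"x": 0,"y": 0,"z": 0.11,"roll": 0},
    {"x": 0,"y": 0,"z": 0.15,"roll": 0},
    {"x": 0,"y": 0,"z": 0.15,"roll": 0},
    {"x": 0,"y": 0,"z": 0.15,"roll": 0}
  ]
}}

```text
time: 50.95
tcp_pos: [0.4782, -0.3227, 0.1653]
orientation: [-0.254, -3.13, -0.002]
ft_force: [-0.2, -0.4, 1.3]
finger_gap: 0.0281
finger_force: 0.0
```

```bash
python3 tray.py w29; echo; python3 tray.py w30 c; python3 - <<'E'
from h import *
# anything on the bench that was not there: top view against the first, away from the arm
t=capture("top");cv2.imwrite("pics/top30.png",t);a=cv2.imread("pics/top0.png").astype(int)
d=np.abs(t.astype(int)-a).max(2)>25;_,_,st,ce=cv2.connectedComponentsWithStats(cv2.morphologyEx(d.astype(np.uint8),cv2.MORPH_OPEN,np.ones((2,2))))
print([x.tolist() for x in st[1:] if x[4]>15 and x[1]<300])
E
```

```text
[ 0.4782 -0.3227  0.1653] 0.02805838754461682 [-0.2 -0.4  1.3]
[[259, 0, 46, 29, 1214], [496, 81, 21, 21, 310], [500, 248, 10, 71, 432], [277, 377, 86, 15, 862]]
0.008 [(356, 377, 270, 53), (277, 391, 293, -54), (362, 391, 294, 62)]
0.012 [(356, 377, 266, 52), (277, 391, 289, -54), (362, 391, 289, 61)]
0.008 [(500, 248, 81, 217), (504, 318, 177, 238), (509, 318, 177, 244), (506, 251, 85, 225)]
0.012 [(500, 248, 79, 215), (504, 318, 174, 235), (509, 318, 174, 241), (506, 251, 83, 222)]
0.008 [(260, 0, -177, -54), (259, 24, -156, -56), (302, 28, -153, -14), (304, 0, -177, -12)]
0.012 [(260, 0, -175, -53), (259, 24, -155, -55), (302, 28, -152, -14), (304, 0, -175, -12)]

[ 0.4778 -0.3225  0.1644] 0.02812256481377398 [ 0.5  0.  -1. ]
[[293, 134, 41, 107, 4233]]
0.008 [(293, 134, -52, -24), (295, 240, 69, -25), (331, 240, 70, 17), (333, 135, -51, 18)]
0.012 [(293, 134, -52, -24), (295, 240, 68, -24), (331, 240, 68, 17), (333, 135, -51, 18)]
[[294, 153, 14, 35, 486], [310, 153, 15, 36, 455], [327, 152, 15, 36, 471], [279, 174, 301, 226, 19102], [229, 194, 14, 38, 219], [271, 217, 37, 9, 215]]
```

```bash
python3 -c "
from workcell import *
print(finish_job())"
```

```text
the job is handed in; nothing more can be done
None
```

I handed in the job with `bar_a` snapped into its clip and all three coupons in the white tray, but the grey and copper coupons tipped nose-down at the stage edge before I lifted them. The copper one's nose measured about 2 mm above the bench, so it probably touched it, which may break the "never fall on the bench" rule.

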